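# Store a throttle position on the setting fixture

## Task

Swing the throttle lever round until its tip lines up with the pointer clamped on the quadrant and leave it there while you press the round store button on the readout box right down and let it up again. Then push the lever all the way back clockwise (seen from above) to its closed stop, the one with the long brass adjusting screw. Do not press the button while the lever is off the pointer, and leave the other things on the bench where they are.

Things in the scene. Friction and masses are not known exactly. Their poses are not given: they have to be found in the camera images.
- throttle (a joint): angle of the throttle lever about its upright shaft, rad: 0 = at the closed stop (a bracket holding a long brass screw), grows counter-clockwise seen from above, 1.8 = at the open stop (a plain short pin). It is stiff and stays where it is left: about 0.15 N m to move it, i.e. 2 to 3 N at the stud. It starts on the open side of the pointer (1.35 to 1.75)
- pivot (a point): the lever's shaft axis at the lever's mid height, 90 mm above the bench. The lever swings level about the vertical through this point
- stud (a point): centre of the top of the upright round steel stud on the lever, by which it is pushed: 12 mm diameter, 36 mm tall, standing 75 mm from the shaft axis; its foot is on the lever arm 93 mm above the bench, its top at 129 mm. Nothing near it is higher than 104 mm above the bench. Its x axis points along the lever, from shaft to tip
- lever_tip (a point): top of the narrow outer end of the lever, a dark steel flat arm 14 mm wide, 7 mm at the tip, 6 mm thick, ending 105 mm from the shaft axis. Its x axis points along the lever, from shaft to tip
- pointer: the pointer, a 6 mm wide dark steel finger on a 24 mm wide clamp block with a small brass screw on the outer rim of the flat quadrant plate; it is fixed for the job but sits at a different angle each time. Origin: on the shaft axis, at bench height; its x axis points along the pointer, away from the shaft. The lever is lined up when its x axis has the same direction
- pointer_tip (a point): inner end of the pointer, 109 mm from the shaft axis, 90 mm above the bench; the lever tip ends 4 mm short of it when lined up
- fixture: the fixed throttle body on its 170 x 150 mm base plate, with the quadrant plate (grey zinc-plated steel, ruled with ticks, 82 mm above the bench at its top face, 85 to 132 mm from the shaft axis). Origin under the shaft axis at bench height
- readout: grey readout box, 110 x 150 x 55 mm (x, y, z), fixed, with a blank screen, a small black knob with no part in the job and the store button on its top. Origin: centre of its underside
- store_top (a point): centre of the top of the store button, the 30 mm round plain metal cap in a black housing on the readout box, about 77 mm above the bench when up; it is pressed straight down
- store (a joint): how far the store button is down, m: 0 = up, 0.006 = fully down. A spring brings it up; fully down takes 5 N
- camshaft: bystander: steel camshaft 370 mm long on two wooden rests, to be left alone. Origin under its middle
- can: bystander: metal can, 66 mm diameter, 150 mm tall, to be left alone. Origin at the centre of its underside
- wrench: bystander: wrench 170 mm long, flat on the bench, to be left alone
- clamp: bystander: steel hose clamp ring, 60 mm diameter, 12 mm tall, flat on the bench, to be left alone
Mind the look-alikes: they are no part of the job. Leave any white look-alike of the readout alone.

How it is judged:
By the outcome, as a careful person would: the job done as asked, in the order asked, and still so for the second after the job is handed in, with the robot touching nothing.
It also fails if it takes over 58 s, if anything falls off the work surface, if the arm or the gripper's body presses on something with over 40 N, if the wrist force passes 120 N, or if a joint passes its speed limit or range.

## Robot

A 7-joint arm with a two-finger parallel gripper is mounted at the origin on the work surface. World frame = base frame: x ahead of the robot, y to its left, z up, the work surface at z = 0. Lengths are in m, angles in rad, forces in N, time in s.
With the tool pointing down it reaches from about 0.425 to 0.925 m from the base axis. Payload 6.8 kg.
Tool frame: the origin (TCP) lies midway between the tips of the shut fingers; the grasp point (between the pads) lies 19 mm behind it; z points along the fingers, y is the direction in which the jaws open and shut (so a half turn about z gives the same grasp; the last joint's range is limited). The gripper opens to 85 mm and grips with 20 to 120 N. Pads are 22 mm wide; open, the fingers measure 114 mm over their backs; the gripper's body (76 mm by 85 mm) begins 54 mm behind the grasp point. The pads swing forward as they close: fully open they stand 13 mm farther back than shut.
Start: joints at [1.012, 0.477, 0.022, 1.555, -0.011, 1.109, -0.083], TCP at [0.294, -0.608, 0.231] pointing down, gripper open.
Joint ranges: [-2.96, 2.96], [-0.34, 2.1], [-1.41, 1.46], [0.24, 2.44], [-1.37, 4.51], [0.17, 1.92], [-2.96, 2.96]. Speed limits (rad/s): [2.39, 2.39, 3.14, 3.14, 3.14, 3.14, 3.14].

## Interface

Orientations are given as a unit quaternion [w, x, y, z].
In Python, from station import * gives the robot as it stands. The module is installed in compiled form; this text tells all that it offers.
- The arm moves only by the tool jog_arm, never from a script. Its arguments are lists of equal length, an entry for each row: "dp": the shift along the tool's x, y, z in units of 25 mm (1.0 is 25 mm), a list of three; "angular": the turn, a rotation vector about the tool's x, y, z in units of 5 degrees (1.0 is 5 degrees), a list of three; "claw": the finger opening in mm, from 0 to 85.4. A call has exactly 5 rows; each row is the pose to reach, as a shift and turn from the pose commanded when the call began, along the tool's axes at that moment; what a row does not reach only later rows make up. A row lasts 1/10 s, in which the tool goes at most 50 mm and 8.59 degrees, less where a joint would pass 70% of its speed; a pose out of reach is approached as far as the arm can. A call with a gripper value outside its range is refused whole. The fingers move at their own pace and stop on an object; "grip_force" is the grip in N (left out, the last holds). Time passes only in rows, so rows that repeat a pose let the fingers close, or fill a call up. It gives the time, the measured TCP pose, the force and the opening at its end, in the units of the state.
- get_obs(): the state, without advancing time (a new reading comes with each control period).
- read_camera(name): name is "scene" or "top" or "wrist"; returns a dict with "pixels" (384x512x3 uint8, blue, green, red), "camera_matrix" (3x3 intrinsics, pixels), "rvec" (rotation vector, rad) and "tvec" (3), from world to camera coordinates, as OpenCV has them. Camera axes: x right, y down, z forward; pixel columns grow to the right and rows downward; lengths in m; the calibration is good to about 2 mm. A picture is of the moment at which its call begins. There is no depth.
- hand_in(): hands the job in, once; it reports no verdict.
The state is a dict: "t": time; "q": joint angles; "joint_vel": joint speeds; "joint_torque": joint torques, N m; "eef_pos": TCP position; "tool_rot": TCP orientation; "contact_force": force on the tool from outside, world axes, zero at the start; "torque": the same for the moment, N m; "gripper_width": opening from 0.0 (shut) to 1.0 (fully open).
Only numpy, scipy, OpenCV 4.12 (cv2) and the standard library are available. Lean on these libraries where they do the work, as an engineer would, in place of code of your own. Each camera call takes 0.05 s, during which the arm holds its last target.

## Working session

There is one attempt and no reset: what is moved stays moved. The work goes in short steps, Python scripts to look and compute and a tool call to move; the robot and the scene stay as the last step left them, time stands still between calls to the robot, and variables do not carry over. Pictures are saved under pics/ and viewed, and the job is handed in when it is done.

Besides the shell and the picture viewer there is one more tool, called after "Emit:" by a JSON object that holds its "op" and its "data". jog_arm: Moves the arm, as the interface text tells. Its arguments: {"type":"object","properties":{"dp":{"type":"array","items":{"type":"array","items":{"type":"number"}}},"angular":{"type":"array","items":{"type":"array","items":{"type":"number"}}},"claw":{"type":"array","items":{"type":"number"}},"grip_force":{"type":"number"}},"required":["dp","angular","claw"]}

```bash
mkdir -p pics
python3 - <<'E'
from station import *
import cv2,pickle
o=get_obs();print(o)
d={}
for n in("scene","top","wrist"):
    c=read_camera(n);d[n]=c;cv2.imwrite(f"pics/{n}0.png",c["pixels"])
    print(n,c["camera_matrix"],c["rvec"],c["tvec"])
pickle.dump(d,open("c0.pkl","wb"))
E
```

```text
{'t': 0.0, 'q': array([ 1.01194815,  0.47779508,  0.02233335,  1.55646491, -0.01149228,
        1.1092857 , -0.08312245]), 'joint_vel': array([-0.00019621, -0.00072611, -0.0003689 ,  0.00073468, -0.0008472 ,
        0.00036674, -0.00072424]), 'joint_torque': array([ 7.23485828e-04, -5.96452045e+01,  1.60844665e+00, -2.81197751e+01,
        1.24697608e-02,  9.49470385e-03, -1.69559803e-05]), 'eef_pos': array([ 0.29378489, -0.60705211,  0.23032327]), 'tool_rot': array([-8.71155141e-04,  9.74709263e-01,  2.23474877e-01, -2.71386676e-04]), 'contact_force': array([-0.09430944, -0.39317034, -0.28232347]), 'torque': array([ 0.03150738,  0.00552973, -0.01395223]), 'gripper_width': 1.0013324439649405}
scene [[466.77864119   0.         257.74355452]
 [  0.         466.77864119 196.56724859]
 [  0.           0.           1.        ]] [ 2.37190148  0.79328865 -0.2593388 ] [-0.46582864 -0.23889047  1.58690932]
top [[416.4598139    0.         252.17674292]
 [  0.         416.4598139  198.17045164]
 [  0.           0.           1.        ]] [ 2.14040076 -2.16045741  0.09639325] [0.00124584 0.5905167  1.24459219]
wrist [[265.36795878   0.         252.29855907]
 [  0.         265.36795878 189.17716844]
 [  0.           0.           1.        ]] [-2.43624203  1.52895628  0.2356735 ] [-0.67438786 -0.03675833  0.38054854]
```

View pics/scene0.png

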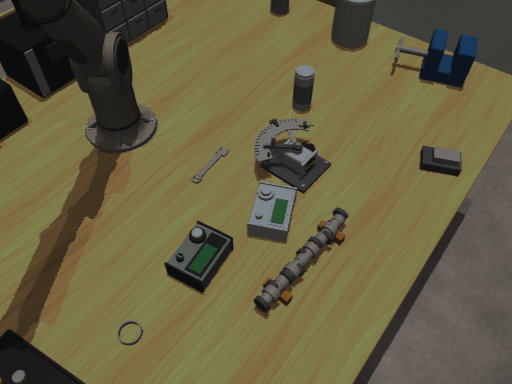

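View pics/top0.png

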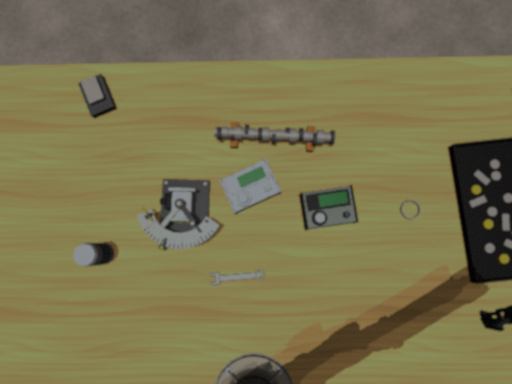

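View pics/wrist0.png

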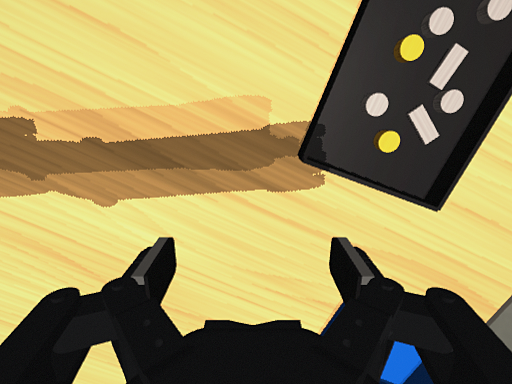

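```bash
cat > h.py <<'E'
import numpy as np,cv2,pickle
def ray(c,uv):
    R=cv2.Rodrigues(np.array(c["rvec"]))[0];t=np.array(c["tvec"]).ravel()
    d=R.T@np.linalg.solve(np.array(c["camera_matrix"]),[uv[0],uv[1],1]);return -R.T@t,d
def atz(c,uv,z):
    o,d=ray(c,uv);return o+d*(z-o[2])/d[2]
def proj(c,P):
    return cv2.projectPoints(np.array(P,float).reshape(-1,3),np.array(c["rvec"]),np.array(c["tvec"]),np.array(c["camera_matrix"]),None)[0].reshape(-1,2)
def crop(c,x0,y0,x1,y1,s,name):
    im=cv2.resize(c["pixels"][y0:y1,x0:x1],None,fx=s,fy=s,interpolation=cv2.INTER_CUBIC)
    im=cv2.convertScaleAbs(im,alpha=1.3,beta=10)
    for x in range((x0+9)//10*10,x1,10):
        cv2.putText(im,str(x),(int((x-x0)*s),10),0,.35,(0,0,255));cv2.line(im,(int((x-x0+.5)*s),12),(int((x-x0+.5)*s),18),(0,0,255))
    for y in range((y0+9)//10*10,y1,10):
        cv2.putText(im,str(y),(0,int((y-y0+.5)*s)),0,.35,(0,0,255));cv2.line(im,(25,int((y-y0+.5)*s)),(32,int((y-y0+.5)*s)),(0,0,255))
    cv2.imwrite(name,im)
E
python3 - <<'E'
from h import *
d=pickle.load(open("c0.pkl","rb"))
crop(d["top"],130,170,230,255,8,"pics/c_fix.png")
crop(d["top"],215,155,365,240,5,"pics/c_box.png")
crop(d["scene"],240,110,340,185,8,"pics/c_fixs.png")
crop(d["scene"],160,175,310,295,5,"pics/c_boxs.png")
E
```

```text
(no output)
```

View pics/c_fix.png

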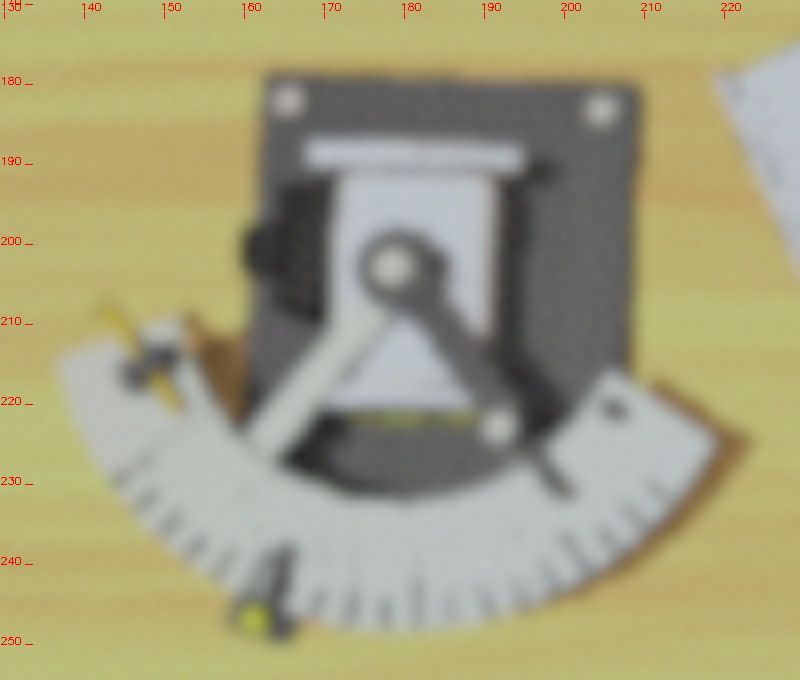

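View pics/c_box.png

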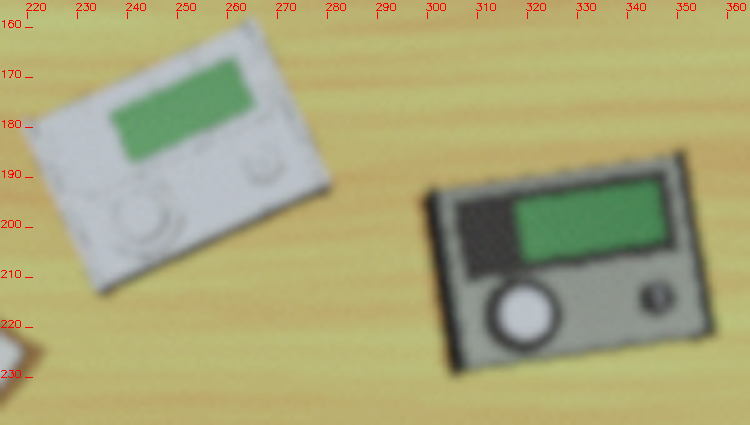

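View pics/c_fixs.png

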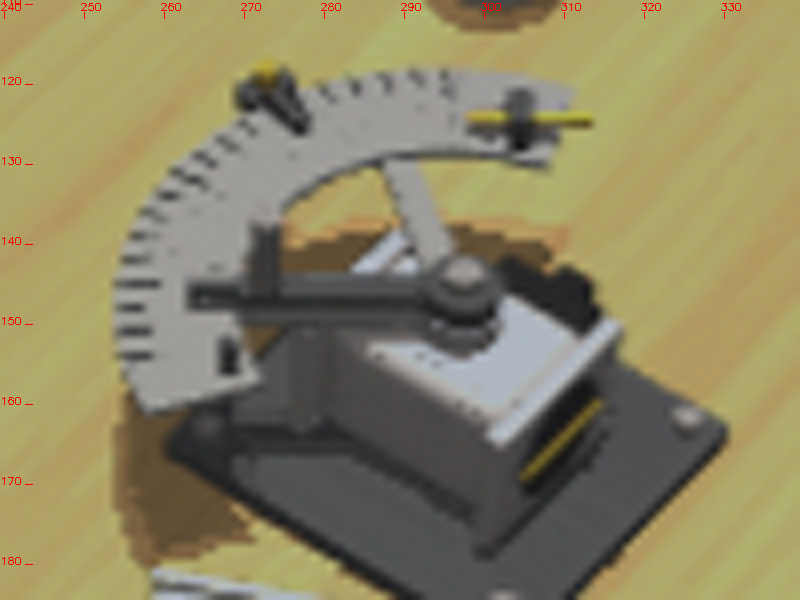

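View pics/c_boxs.png

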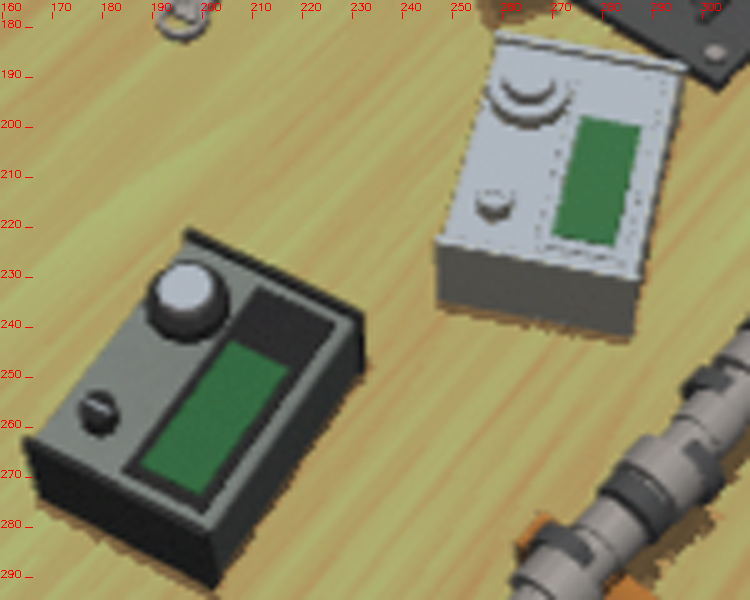

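Run:
```python
from h import *
d=pickle.load(open("c0.pkl","rb"));T,S=d["top"],d["scene"]
def tri(a,b):
    A=[];B=[]
    for c,uv in((T,a),(S,b)):
        o,v=ray(c,uv);v/=np.linalg.norm(v);M=np.eye(3)-np.outer(v,v);A.append(M);B.append(M@o)
    return np.linalg.lstsq(np.vstack(A),np.hstack(B),rcond=None)[0]
for n,a,b,z in[("shaft",(178.3,202.9),(297.7,143.1),.104),("stud",(191.7,222.7),(272.7,138.1),.129),("tip",(200.9,231.3),(263.1,145.8),.093),("ptip",(165.8,237.7),(277.8,125.4),.09),("btn",(319.6,217.6),(196.6,232.2),.077)]:
    print(n,tri(a,b).round(4),atz(T,a,z).round(4),atz(S,b,z).round(4))
```

```text
shaft [0.5719 0.2103 0.1023] [0.5709 0.2091 0.104 ] [0.5735 0.2098 0.104 ]
stud [0.5118 0.1663 0.1223] [0.5115 0.1652 0.129 ] [0.5154 0.1606 0.129 ]
tip [0.4897 0.1457 0.0922] [0.4883 0.1443 0.093 ] [0.4914 0.1465 0.093 ]
ptip [0.4717 0.2489 0.0879] [0.4707 0.2474 0.09  ] [0.4739 0.2482 0.09  ]
btn [ 0.5274 -0.202   0.0747] [ 0.5259 -0.203   0.077 ] [ 0.5299 -0.2017  0.077 ]
```

```bash
cat >> h.py <<'E'
from scipy.spatial.transform import Rotation as Ro
def rot(o):
    w=o["tool_rot"];return Ro.from_quat([w[1],w[2],w[3],w[0]])
def down(az):
    a=np.radians(az);x=[np.cos(a),np.sin(a),0];z=[0,0,-1];return Ro.from_matrix(np.column_stack([x,np.cross(z,x),z]))
def plan(o,P,az):
    R=rot(o);dp=R.inv().apply(np.array(P)-o["eef_pos"])/.025
    rv=(R.inv()*down(az)).as_rotvec(degrees=True)/5
    m=R.as_matrix();print("t",o["t"],"pos",o["eef_pos"].round(4),"az",np.degrees(np.arctan2(m[1,0],m[0,0])).round(2),"tilt",np.degrees(np.arccos(-m[2,2])).round(2),"F",o["contact_force"].round(2),"q",o["q"].round(2),"w",round(o["gripper_width"]*85.4,1))
    print("dp",dp.round(3),"ang",rv.round(3),"mm",np.linalg.norm(dp)*25)
E
python3 - <<'E'
from station import *
from h import *
d=pickle.load(open("c0.pkl","rb"));o=get_obs();W=d["wrist"]
R=cv2.Rodrigues(W["rvec"])[0];C=-R.T@W["tvec"].ravel()
print("cam in tool",rot(o).inv().apply(C-o["eef_pos"]),"\n",rot(o).as_matrix().T@R.T)
print(proj(W,o["eef_pos"]))
plan(o,[.515,.164,.24],208)
E
```

```text
cam in tool [ 0.07773765  0.0003407  -0.14251878] 
 [[-1.17714896e-03 -9.54393238e-01 -2.98550100e-01]
 [ 9.99999271e-01 -1.04280979e-03 -6.09269570e-04]
 [ 2.70151790e-04 -2.98550600e-01  9.54393769e-01]]
[[251.94743069 241.91412899]]
t 0.15 pos [ 0.2939 -0.6072  0.2305] az 25.83 tilt 0.08 F [ 0.77  0.07 -0.33] q [ 1.01  0.48  0.02  1.56 -0.01  1.11 -0.08] w 85.5
dp [ 21.399 -23.912  -0.347] ang [1.0000e-03 2.5000e-02 3.5566e+01] mm 802.2844966638139
```

Emit:
{"op": "jog_arm", "data": {"dp": [[1.2,-1.4,0],[2.4,-2.8,0],[3.6,-4.2,0],[4.8,-5.6,0],[6,-7,0]], "angular": [[0,0,-1.6],[0,0,-3.2],[0,0,-4.8],[0,0,-6.4],[0,0,-8]], "claw": [40,40,40,40,40]}}

```text
t: 0.65
eef_pos: [0.3529, -0.3828, 0.2312]
tool_rot: [-0.0, 0.838, 0.546, -0.0]
contact_force: [1.1, 0.2, 0.7]
gripper_width: 0.472
```

Run:
```python
from station import *
from h import *
plan(get_obs(),[.515,.164,.24],208)
```

```text
t 0.65 pos [ 0.3529 -0.3828  0.2312] az 66.15 tilt 0.01 F [1.12 0.19 0.71] q [ 0.88  0.23 -0.2   1.91  0.06  1.    0.24] w 40.3
dp [22.625 -2.913 -0.355] ang [-2.0000e-03 -2.0000e-03 -2.8369e+01] mm 570.3512745205567
```

Emit:
{"op": "jog_arm", "data": {"dp": [[1.8,-0.2,0],[3.6,-0.4,0],[5.4,-0.7,0],[7.2,-0.9,0],[9,-1.1,0]], "angular": [[0,0,-1.6],[0,0,-3.2],[0,0,-4.8],[0,0,-6.4],[0,0,-8]], "claw": [40,40,40,40,40]}}

```text
t: 1.15
eef_pos: [0.4199, -0.1665, 0.2314]
tool_rot: [0.0, 0.601, 0.799, -0.0]
contact_force: [0.7, -0.8, -0.1]
gripper_width: 0.466
```

Run:
```python
from station import *
from h import *
plan(get_obs(),[.515,.164,.24],208)
```

```text
t 1.15 pos [ 0.4199 -0.1665  0.2314] az 106.14 tilt 0.03 F [ 0.7  -0.76 -0.06] q [ 0.66  0.14 -0.45  2.04  0.07  0.98  0.45] w 39.8
dp [11.64   7.328 -0.351] ang [-5.0000e-03  3.0000e-03 -2.0372e+01] mm 343.9854426499453
```

Emit:
{"op": "jog_arm", "data": {"dp": [[1.4,0.9,0],[2.8,1.8,0],[4.2,2.7,0],[5.6,3.6,0],[7,4.5,0]], "angular": [[0,0,-1.6],[0,0,-3.2],[0,0,-4.8],[0,0,-6.4],[0,0,-8]], "claw": [40,40,40,40,40]}}

```text
t: 1.65
eef_pos: [0.4805, 0.0323, 0.2314]
tool_rot: [0.0, 0.291, 0.957, -0.0]
contact_force: [0.8, -0.6, 0.5]
gripper_width: 0.47
```

Run:
```python
from station import *
from h import *
plan(get_obs(),[.515,.164,.24],208)
```

```text
t 1.65 pos [0.4805 0.0323 0.2314] az 146.14 tilt 0.02 F [ 0.75 -0.61  0.46] q [ 0.41  0.22 -0.68  1.97  0.17  1.01  0.63] w 40.2
dp [ 1.789  5.141 -0.348] ang [-4.0000e-03  2.0000e-03 -1.2372e+01] mm 136.37047675942847
```

Emit:
{"op": "jog_arm", "data": {"dp": [[0.4,1.1,0],[0.7,2.1,0],[1.1,3.1,0],[1.4,4.1,0],[1.8,5.1,0]], "angular": [[0,0,-1.6],[0,0,-3.2],[0,0,-4.8],[0,0,-6.4],[0,0,-8]], "claw": [40,40,40,40,40]}}

```text
t: 2.15
eef_pos: [0.5151, 0.1623, 0.2311]
tool_rot: [-0.0, -0.053, 0.999, -0.0]
contact_force: [-0.4, -0.5, -0.4]
gripper_width: 0.471
```

Run:
```python
from station import *
from h import *
o=get_obs();plan(o,[.515,.164,.24],218)
c=read_camera("wrist");c["o"]=o;pickle.dump(c,open("w1.pkl","wb"))
im=cv2.resize(c["pixels"],(768,576),interpolation=cv2.INTER_CUBIC);cv2.imwrite("pics/w1.png",im)
```

```text
t 2.15 pos [0.5151 0.1623 0.2311] az -173.88 tilt 0.02 F [-0.42 -0.53 -0.37] q [ 0.25  0.37 -0.83  1.84  0.31  1.07  0.98] w 40.2
dp [-0.005  0.068 -0.355] ang [-3.000e-03 -3.000e-03 -6.375e+00] mm 9.044036570852883
```

View pics/w1.png

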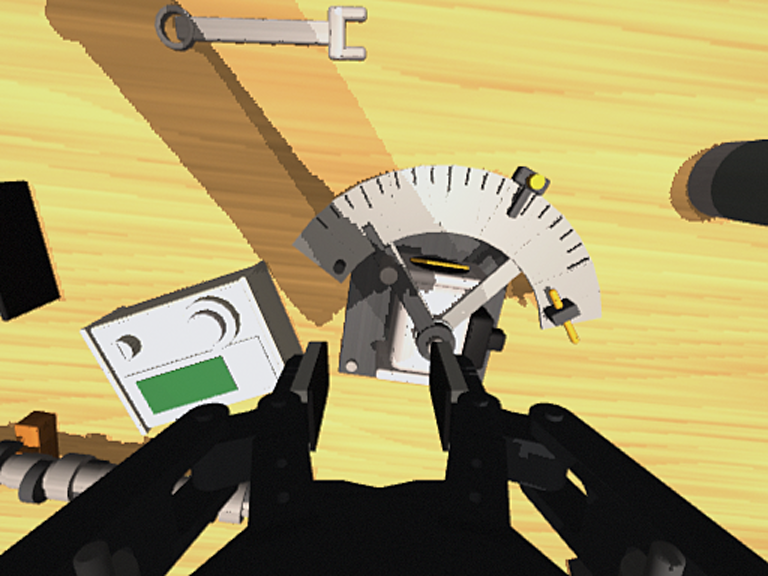

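Run:
```python
from h import *
c=pickle.load(open("w1.pkl","rb"))
crop(c,195,105,325,255,5,"pics/w1a.png")
crop(c,230,105,380,225,5,"pics/w1b.png")
```

```text
(no output)
```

View pics/w1a.png

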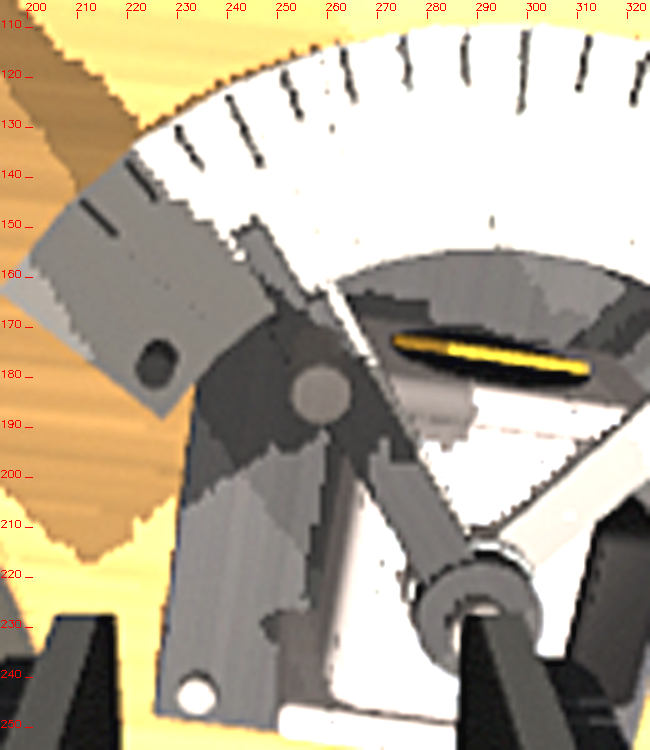

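View pics/w1b.png

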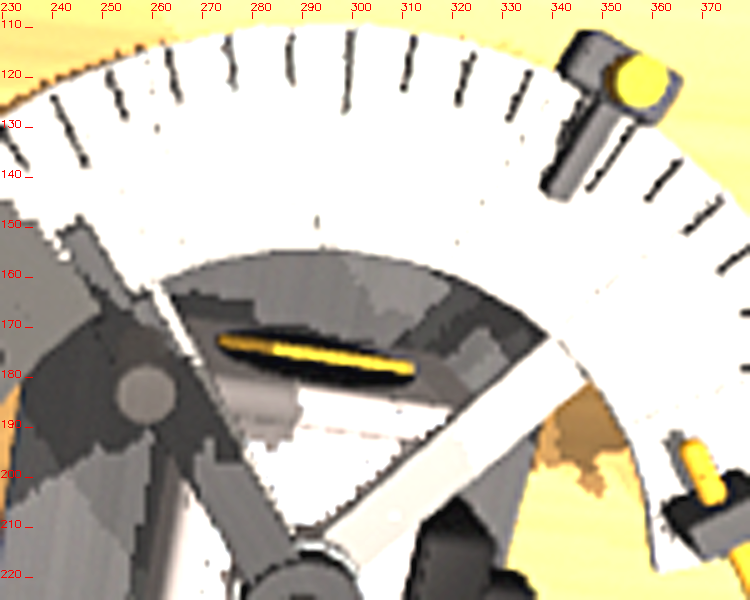

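Run:
```python
from h import *
c=pickle.load(open("w1.pkl","rb"));p=np.array([.572,.2095])
for n,uv,z in [("stud",(258.8,183.4),.129),("tip",(243.2,150),.093),("ptip",(341.8,142.2),.09),("collar",(290.2,227),.1)]:
    P=atz(c,uv,z)[:2];v=P-p;print(n,P.round(4),"r",np.hypot(*v).round(4),"az",np.degrees(np.arctan2(v[1],v[0])).round(1)%360)
# rim fit: points in w1a / w1b on inner edge z=.082
inner=[(349,282,'a'),(440,256,'a'),(520,252,'a'),(600,267,'a')]
pts=[]
for x,y,k in inner: pts.append((x/5+195-.4,y/5+105-.4))
for x,y in[(370,251),(450,270),(540,325),(600,390),(640,470),(655,560)]: pts.append((x/5+230-.4,y/5+105-.4))
inn=np.array([atz(c,u,.082)[:2] for u in pts])
out=np.array([atz(c,(x/5+x0-.4,y/5+105-.4),.082)[:2] for x,y,x0 in[(145,130,195),(240,85,195),(340,47,195),(430,30,195),(540,27,195),(420,33,230),(480,47,230),(540,67,230),(715,180,230)]])
from scipy.optimize import least_squares
f=lambda q:np.r_[np.hypot(*(inn-q).T)-.085,np.hypot(*(out-q).T)-.132]
r=least_squares(f,p,loss="soft_l1",f_scale=.001);print(r.x,(f(r.x)*1e3).round(1))
```

```text
stud [0.5104 0.168 ] r 0.0743 az 213.9
tip [0.4858 0.1495] r 0.105 az 214.9
ptip [0.467  0.2528] r 0.1135 az 157.6
collar [0.5661 0.2108] r 0.0061 az 167.2
[0.57108174 0.21300297] [-1.6 -1.  -0.6 -0.5  0.3  0.7 -0.  -0.2 -0.1  0.1  1.9  0.   0.2  0.1
  0.2  0.3  0.1  0.1  0.2]
```

Run:
```python
from station import *
from h import *
o=get_obs();plan(o,[.511,.1665,.15],217)
```

```text
t 2.2 pos [0.5152 0.1676 0.2316] az -173.21 tilt 0.24 F [0.61 4.61 0.56] q [ 0.25  0.37 -0.84  1.83  0.31  1.07  0.98] w 39.8
dp [ 0.175 -0.036  3.265] ang [ 0.04   0.028 -6.042] mm 81.75171013509419
```

Emit:
{"op": "jog_arm", "data": {"dp": [[0,0,1],[0.1,0,1.6],[0.1,0,2.4],[0.1,0,3.2],[0.1,0,3.2]], "angular": [[0,0,-1.6],[0,0,-3.2],[0,0,-4.6],[0,0,-6],[0,0,-6]], "claw": [40,40,40,40,40]}}

```text
t: 2.7
eef_pos: [0.5105, 0.16, 0.1487]
tool_rot: [-0.003, -0.308, 0.951, 0.0]
contact_force: [-0.3, 0.5, -0.8]
gripper_width: 0.468
```

Emit:
{"op": "jog_arm", "data": {"dp": [[0,0,0],[0,0,0],[0,0,0],[0,0,0],[0,0,0]], "angular": [[0,0,0],[0,0,0],[0,0,0],[0,0,0],[0,0,0]], "claw": [40,40,40,40,40]}}

```text
t: 3.2
eef_pos: [0.5125, 0.1614, 0.1518]
tool_rot: [0.0, -0.307, 0.952, -0.0]
contact_force: [-0.1, 0.7, -1.5]
gripper_width: 0.47
```

Run:
```python
from station import *
from h import *
o=get_obs();plan(o,[.511,.1665,.108],217)
c=read_camera("wrist");pickle.dump(c,open("w2.pkl","wb"));cv2.imwrite("pics/w2.png",c["pixels"])
print(proj(c,[[.511,.1665,.129],[.511,.1665,.093],[.5715,.211,.1]]))
crop(c,180,130,330,250,5,"pics/w2a.png")
```

```text
t 3.2 pos [0.5125 0.1614 0.1518] az -144.2 tilt 0.05 F [-0.05  0.65 -1.53] q [ 0.28  0.49 -0.89  1.92  0.47  0.95  1.36] w 40.1
dp [-0.067  0.201  1.752] ang [-0.007  0.007 -0.241] mm 44.107811315233306
[[260.69646733 224.20112899]
 [259.39479692 205.22638645]
 [259.81007775 288.6552283 ]]
```

View pics/w2.png

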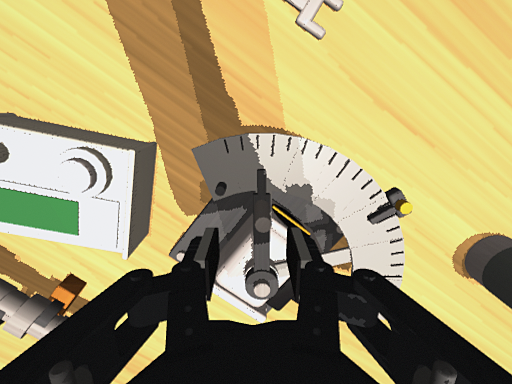

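View pics/w2a.png

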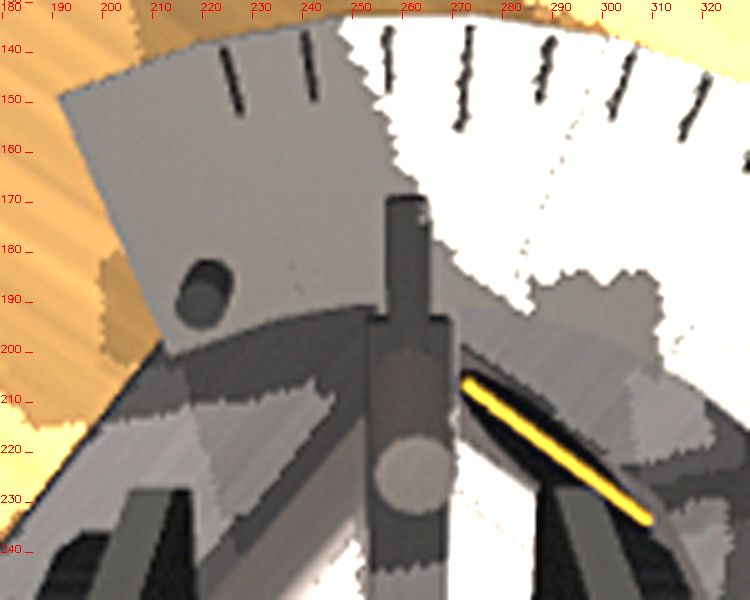

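Emit:
{"op": "jog_arm", "data": {"dp": [[0,0.2,0.8],[-0.1,0.2,1.4],[-0.1,0.2,1.75],[-0.1,0.2,1.75],[-0.1,0.2,1.75]], "angular": [[0,0,0],[0,0,0],[0,0,0],[0,0,0],[0,0,0]], "claw": [40,40,40,25,25], "grip_force": 25}}

```text
t: 3.75
eef_pos: [0.5115, 0.167, 0.1076]
tool_rot: [-0.0, -0.308, 0.952, 0.0]
contact_force: [0.2, -0.1, 0.1]
gripper_width: 0.291
```

Emit:
{"op": "jog_arm", "data": {"dp": [[0,0,0],[0,0,0],[0,0,0],[0,0,0],[0,0,0]], "angular": [[0,0,0],[0,0,0],[0,0,0],[0,0,0],[0,0,0]], "claw": [15,10,10,10,10], "grip_force": 25}}

```text
t: 4.25
eef_pos: [0.5115, 0.1673, 0.108]
tool_rot: [0.0, -0.308, 0.951, 0.0]
contact_force: [-2.8, 1.4, 5.9]
gripper_width: 0.126
```

Run:
```python
from station import *
from h import *
o=get_obs();plan(o,[.511,.1665,.108],217)
c=read_camera("wrist");pickle.dump(c,open("w3.pkl","wb"));cv2.imwrite("pics/w3.png",c["pixels"])
```

```text
t 4.25 pos [0.5115 0.1673 0.108 ] az -144.16 tilt 0.04 F [-2.78  1.36  5.87] q [ 0.23  0.55 -0.85  1.95  0.53  0.88  1.3 ] w 10.7
dp [ 0.036 -0.012  0.001] ang [-0.001  0.008 -0.232] mm 0.9546612336256949
```

View pics/w3.png

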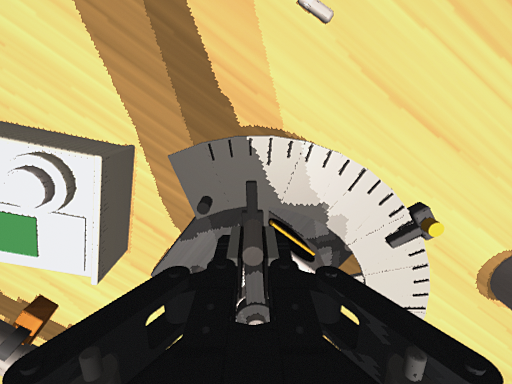

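Emit:
{"op": "jog_arm", "data": {"dp": [[-0.01,0.29,0],[-0.055,0.57,0],[-0.12,0.85,0],[-0.22,1.12,0],[-0.34,1.385,0]], "angular": [[0,0,1.1],[0,0,2.2],[0,0,3.3],[0,0,4.4],[0,0,5.5]], "claw": [10,10,10,10,10]}}

```text
t: 4.8
eef_pos: [0.4974, 0.1989, 0.1079]
tool_rot: [-0.001, -0.07, 0.998, -0.001]
contact_force: [-5.8, -2.7, 11.4]
gripper_width: 0.13
```

Emit:
{"op": "jog_arm", "data": {"dp": [[-0.01,0.26,0],[-0.045,0.52,0],[-0.1,0.78,0],[-0.18,1.03,0],[-0.18,1.03,0]], "angular": [[0,0,1],[0,0,2],[0,0,3],[0,0,4],[0,0,4]], "claw": [10,10,10,10,10]}}

```text
t: 5.3
eef_pos: [0.4976, 0.227, 0.108]
tool_rot: [-0.001, 0.102, 0.995, -0.0]
contact_force: [-7.1, 0.8, 8.4]
gripper_width: 0.125
```

Run:
```python
from station import *
from h import *
a=np.radians(159.2)
o=get_obs();plan(o,[.572+.075*np.cos(a),.211+.075*np.sin(a),.108],159.2)
c=read_camera("wrist");pickle.dump(c,open("w4.pkl","wb"));cv2.imwrite("pics/w4.png",c["pixels"])
crop(c,190,120,340,240,5,"pics/w4a.png")
```

```text
t 5.3 pos [0.4976 0.227  0.108 ] az 168.25 tilt 0.08 F [-7.11  0.76  8.39] q [-0.03  0.51 -0.66  1.94  0.41  0.84  0.46] w 10.6
dp [-0.081  0.451 -0.   ] ang [-0.01  -0.012  1.81 ] mm 11.448947270318275
```

View pics/w4.png

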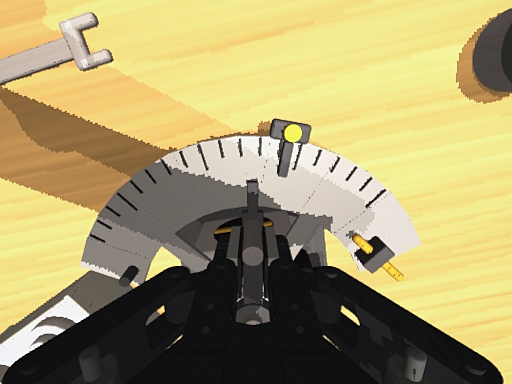

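View pics/w4a.png

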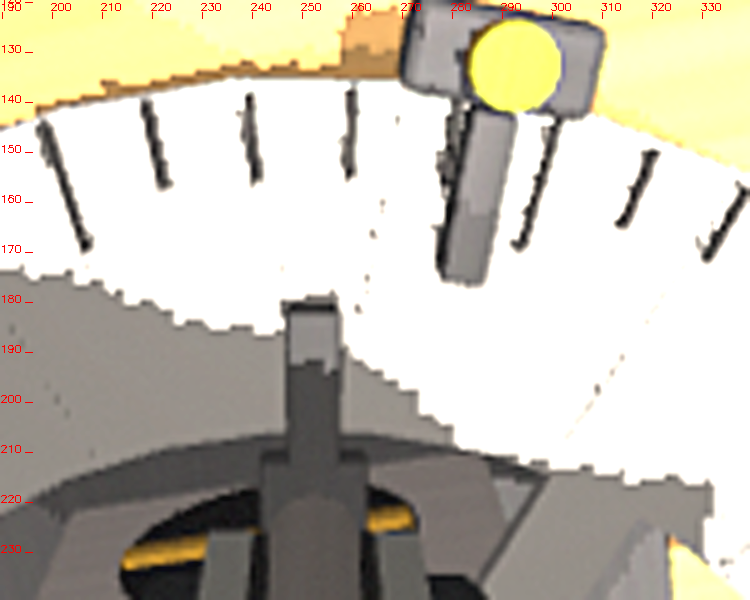

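Run:
```python
from h import *
c=pickle.load(open("w4.pkl","rb"));p=np.array([.571,.2115])
g=lambda x,y,z:atz(c,(x/5+190-.4,y/5+120-.4),z)[:2]
A=lambda v:np.degrees(np.arctan2(v[1],v[0])).round(2)%360
for z in(.088,.09,.093):
  t=g(462.5,281,z);o=g(495,113,z);print(z,t.round(4),np.hypot(*(t-p)).round(4),"az piv",A(t-p),"dir",A(o-t))
t=g(313,306,.093);b=g(316,452,.093);print("lever tip",t.round(4),np.hypot(*(t-p)).round(4),A(t-p),A(t-b))
# rim fit
pts=[]
out=np.array([g(x,y,.082) for x,y in[(5,120),(100,97),(230,77),(330,77),(640,130),(745,175)]])
inn=np.array([g(x,y,.082) for x,y in[(60,487),(150,450),(240,432),(400,440),(480,453),(545,475)]])
from scipy.optimize import least_squares
f=lambda q:np.r_[np.hypot(*(inn-q).T)-.085,np.hypot(*(out-q).T)-.132]
r=least_squares(f,p,loss="soft_l1",f_scale=.001);print(r.x,(f(r.x)*1e3).round(1))
```

```text
0.088 [0.4691 0.2526] 0.1099 az piv 158.01 dir 159.44
0.09 [0.4686 0.2525] 0.1104 az piv 158.18 dir 159.44
0.093 [0.4677 0.2523] 0.1111 az piv 158.43 dir 159.44
lever tip [0.4671 0.2337] 0.1063 167.92 169.31
[0.5702157  0.21172531] [-1.1 -0.2  0.1 -0.7 -0.2 -0.3  0.5  0.3  0.5  0.2  0.3  0.1]
```

Emit:
{"op": "jog_arm", "data": {"dp": [[-0.01,0.24,0],[-0.04,0.48,0],[-0.04,0.48,0],[-0.04,0.48,0],[-0.04,0.48,0]], "angular": [[0,0,0.92],[0,0,1.84],[0,0,1.84],[0,0,1.84],[0,0,1.84]], "claw": [10,10,10,10,10]}}

```text
t: 5.85
eef_pos: [0.501, 0.2387, 0.108]
tool_rot: [-0.001, 0.181, 0.984, 0.0]
contact_force: [-5.0, 1.6, 7.9]
gripper_width: 0.126
```

Run:
```python
from station import *
from h import *
a=np.radians(159)
o=get_obs();plan(o,[.571+.075*np.cos(a),.212+.075*np.sin(a),.108],159)
c=read_camera("wrist");pickle.dump(c,open("w5.pkl","wb"))
crop(c,205,120,305,240,6,"pics/w5a.png")
```

```text
t 5.85 pos [0.501  0.2387 0.108 ] az 159.17 tilt 0.08 F [-4.95  1.59  7.92] q [-0.07  0.51 -0.62  1.92  0.39  0.84  0.31] w 10.7
dp [0.004 0.007 0.   ] ang [ 0.001 -0.016  0.035] mm 0.20394240795541693
```

View pics/w5a.png

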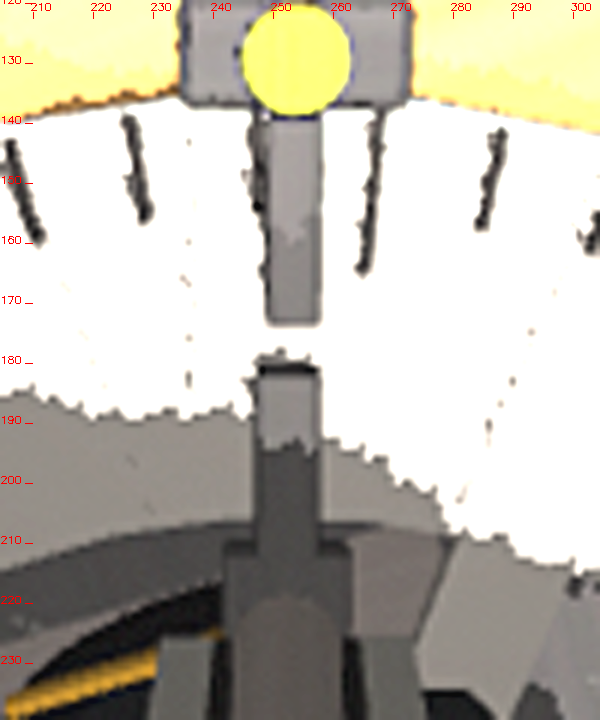

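Emit:
{"op": "jog_arm", "data": {"dp": [[0,0.02,0],[0,0.02,0],[0,0.02,0],[0,0.02,0],[0,0.02,0]], "angular": [[0,0,0.08],[0,0,0.08],[0,0,0.08],[0,0,0.08],[0,0,0.08]], "claw": [10,10,10,10,10]}}

```text
t: 6.4
eef_pos: [0.501, 0.2387, 0.108]
tool_rot: [-0.001, 0.184, 0.983, -0.0]
contact_force: [-6.9, 1.5, 9.7]
gripper_width: 0.126
```

Emit:
{"op": "jog_arm", "data": {"dp": [[0,0,0],[0,0,0],[0,0,0],[0,0,0],[0,0,0]], "angular": [[0,0,0],[0,0,0],[0,0,0],[0,0,0],[0,0,0]], "claw": [14,18,22,26,30]}}

```text
t: 6.9
eef_pos: [0.5025, 0.2379, 0.1074]
tool_rot: [0.0, 0.185, 0.983, -0.0]
contact_force: [0.3, 1.2, -0.1]
gripper_width: 0.349
```

Run:
```python
from station import *
from h import *
a=np.radians(159)
o=get_obs();plan(o,[.571+.075*np.cos(a),.212+.075*np.sin(a),.108],159)
c=read_camera("wrist");pickle.dump(c,open("w6.pkl","wb"))
crop(c,205,120,305,240,6,"pics/w6a.png")
```

```text
t 6.9 pos [0.5025 0.2379 0.1074] az 158.71 tilt 0.01 F [ 0.26  1.22 -0.1 ] q [-0.08  0.51 -0.61  1.92  0.39  0.84  0.3 ] w 29.8
dp [ 0.069  0.014 -0.023] ang [-0.002  0.    -0.058] mm 1.8609057767541664
```

View pics/w6a.png

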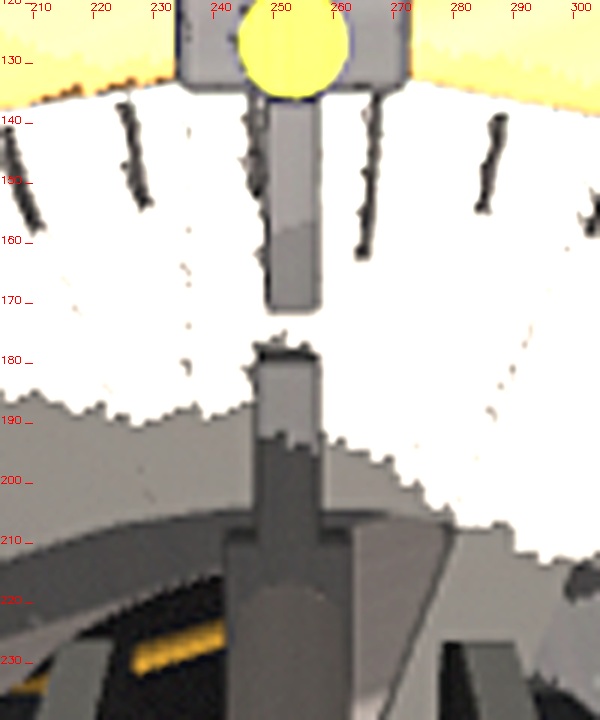

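Run:
```python
from h import *
c=pickle.load(open("w6.pkl","rb"));g=cv2.cvtColor(c["pixels"],cv2.COLOR_BGR2GRAY).astype(int)
for y in(145,150,155,160,165,168,182,185,188,192,196,200,204,212,216):print(y,g[y,238:268])
```

```text
145 [242 241 242 242 243 244 233 236  70  32  52  90 120 118 119 119 118 118
 116  95 112 243 247 242 242 242 249 253  73  57]
150 [242 242 241 237 243 243 246 218  73  60  46  71 121 117 118 118 118 116
 114  95 137 255 245 242 242 245 252 230  38 105]
155 [220 220 220 220 220 220 221 221 225 220  80  62 117 116 118 118 116 116
 114 100 134 236 224 222 228 240 133  47  40 116]
160 [219 219 218 218 219 218 220 221 225 231 195  49  95  98  99  99  99  97
  95  83 131 237 223 221 223 228 194  61  86 205]
165 [219 219 218 218 218 219 217 218 221 231 226  39  95  99  99 100  99  96
  95  79 124 236 223 219 220 220 220 222 221 220]
168 [217 216 216 216 217 216 218 217 219 225 220  40  93  98  97  98  97  96
  94  81 128 235 221 218 218 218 219 218 218 219]
182 [215 213 212 213 213 215 221 213  83  69  88 103 105 104 105 103 102 104
 100  78 111 232 218 215 214 214 215 215 213 215]
185 [213 213 212 212 212 214 216 225 218  73  83 100 100 101  99 101 100 100
  97  82 123 229 217 213 214 214 213 213 214 213]
188 [126 228 193 197 183  85  94 100 100  63  87  99  99  99 100 100 100 100
  95  82 123 229 216 212 212 212 212 212 212 212]
192 [104 104 105 105 104 105 107 107 104  61  77  92  86  36  56 106 103 103
  99  82  58 131 228 190 194 219 213 213 212 211]
196 [105 104 105 105 103 104 104 108 103  55  41  50  49  49  48  50  50  48
  46  40  61 113 106 106 105 103 100  98 122 206]
200 [102 104 105 104 104 105 105 107 103  56  40  49  49  47  49  50  49  50
  48  42  64 112 106 104 104 104 104 104 103 104]
204 [100 101  97  95  93  81  82  83  81  40  42  48  47  49  49  51  49  49
  49  42  58 102  97  97  96  97  95  94  96  97]
212 [49 48 50 48 39 50 49 49 49 50 47 48 48 50 50 49 51 50 50 51 51 50 52 51
 47 50 80 77 76 77]
216 [24 34  0  6 32 51 48 46 50 49 48 47 47 49 50 52 51 49 48 48 50 50 49 51
 47 49 84 79 79 78]
```

Emit:
{"op": "jog_arm", "data": {"dp": [[0,0.02,0],[0,0.02,0],[0,0.02,0],[0,0.02,0],[0,0.02,0]], "angular": [[0,0,0],[0,0,0],[0,0,0],[0,0,0],[0,0,0]], "claw": [20,10,10,10,10]}}

```text
t: 7.45
eef_pos: [0.5026, 0.2386, 0.1076]
tool_rot: [0.0, 0.185, 0.983, 0.0]
contact_force: [0.3, 1.1, 0.5]
gripper_width: 0.129
```

Emit:
{"op": "jog_arm", "data": {"dp": [[0,0.02,0],[0,0.04,0],[0,0.04,0],[0,0.04,0],[0,0.04,0]], "angular": [[0,0,0],[0,0,0],[0,0,0],[0,0,0],[0,0,0]], "claw": [10,10,10,10,10]}}

```text
t: 7.95
eef_pos: [0.5028, 0.2392, 0.1075]
tool_rot: [-0.0, 0.185, 0.983, -0.0]
contact_force: [-2.4, -3.0, 3.4]
gripper_width: 0.131
```

```bash
cat > e.py <<'E'
from station import *
from h import *
import sys
a=np.radians(159)
o=get_obs();plan(o,[.571+.075*np.cos(a),.212+.075*np.sin(a),.108],159)
c=read_camera("wrist");pickle.dump(c,open(sys.argv[1]+".pkl","wb"))
g=cv2.cvtColor(c["pixels"],cv2.COLOR_BGR2GRAY).astype(int)
for y in(160,164,168,182,185,188,196,200,204):print(y,g[y,244:264])
crop(c,205,120,305,240,6,"pics/"+sys.argv[1]+".png")
E
python3 e.py w7
```

```text
t 7.95 pos [0.5028 0.2392 0.1075] az 158.72 tilt 0.03 F [-2.44 -2.99  3.36] q [-0.08  0.51 -0.61  1.92  0.39  0.84  0.3 ] w 11.2
dp [ 0.063 -0.04  -0.018] ang [-0.005 -0.    -0.057] mm 1.9235094296907163
160 [228 230 140  65 101  98 101 101 101 100  93  86 154 235 224 222 223 232
 229  23]
164 [228 221  59  67 101  98  99 100  99  99  94  86 153 235 223 221 223 216
 162 237]
168 [221 223 180  40  99  98  99  99 100  97  92  83 150 233 222 219 219 219
 219 221]
182 [216 221 213  61  84 105 102 105 105 104 106 104 105  91 114 233 219 217
 216 216]
185 [216 219 191 141  79 102  99 101 101 101 101 102  99  86 109 233 218 216
 216 216]
188 [227 219 143  73  82 104  99 101 100 101 102  99  98  91 133 230 217 214
 213 213]
196 [107 107 105  56  39  50  50  49  48  46  57  90  38  40  62 113 108 106
 105 101]
200 [108 107 105  57  38  50  48  50  48  50  48  50  50  43  64 113 107 106
 104 105]
204 [ 97  98  95  53  42  49  48  49  49  49  52  49  47  46  71 102 101 100
  99  99]
```

Emit:
{"op": "jog_arm", "data": {"dp": [[0,-0.02,0],[0,-0.035,0],[0,-0.035,0],[0,-0.035,0],[0,-0.035,0]], "angular": [[0,0,0],[0,0,0],[0,0,0],[0,0,0],[0,0,0]], "claw": [10,10,10,10,10]}}

```text
t: 8.5
eef_pos: [0.5028, 0.2392, 0.1076]
tool_rot: [0.0, 0.184, 0.983, 0.001]
contact_force: [-0.1, 0.5, -0.8]
gripper_width: 0.125
```

```bash
python3 e.py w8
```

```text
t 8.5 pos [0.5028 0.2392 0.1076] az 158.74 tilt 0.06 F [-0.06  0.53 -0.81] q [-0.08  0.51 -0.61  1.92  0.39  0.84  0.3 ] w 10.6
dp [ 0.063 -0.039 -0.014] ang [ 0.012  0.002 -0.052] mm 1.879750587503543
160 [228 229 141  64 101  97 100 101 100 100  94  87 159 235 223 222 225 232
 196  28]
164 [227 219  66  64 100  98  99  99 100  97  93  86 155 234 223 221 222 216
 163 237]
168 [220 226 220  36  97  99  99  99 100  96  91  84 151 233 222 219 220 219
 219 220]
182 [215 221 214  60  80 105 104 104 105 105 105 106 104  92 117 233 220 217
 216 217]
185 [218 219 192 139  75 101  99 101 101 102 101 100 100  87 113 233 218 215
 215 214]
188 [231 219  90  77  86 104  99 101 100 101 101 100 100  86 105 232 217 214
 213 214]
196 [105 107 106  79  38  47  48  49  49  48  60  89  40  40  65 113 107 107
 105 102]
200 [105 107 105  81  39  49  49  48  52  50  50  49  47  44  64 113 105 105
 106 106]
204 [ 82  82  83  72  40  50  48  49  49  50  49  50  49  44  60 102  98  98
  96  97]
```

Emit:
{"op": "jog_arm", "data": {"dp": [[0,-0.02,0],[0,-0.035,0],[0,-0.035,0],[0,-0.035,0],[0,-0.035,0]], "angular": [[0,0,0],[0,0,0],[0,0,0],[0,0,0],[0,0,0]], "claw": [10,10,10,10,10]}}

```text
t: 9.05
eef_pos: [0.5023, 0.2381, 0.1076]
tool_rot: [0.0, 0.184, 0.983, 0.0]
contact_force: [0.8, 2.1, 0.3]
gripper_width: 0.127
```

```bash
python3 e.py w9
```

```text
t 9.05 pos [0.5023 0.2381 0.1076] az 158.74 tilt 0.02 F [0.82 2.08 0.3 ] q [-0.07  0.51 -0.61  1.92  0.39  0.83  0.31] w 10.8
dp [ 0.062  0.01  -0.014] ang [ 0.005  0.002 -0.052] mm 1.6180664992588052
160 [221 222 226 232 196  58  97  98 100 101 101 100  95  78 127 239 225 222
 225 232]
164 [220 221 226 221  84  63  99  98 100  99  99  98  93  88 161 234 223 221
 223 216]
168 [219 219 220 227 221  50  96  98  99  99  99  96  92  84 152 233 222 220
 219 219]
182 [223 215  84  61 101 105 105 104 106 107 106 105 101  84 143 230 219 217
 216 217]
185 [217 225 219  58  95 100 101 102 103 101 102 101  99  81 142 229 218 216
 216 215]
188 [ 92  98  97  58  98 100 100 101 102 101 100 101  97  79 141 228 215 214
 214 213]
196 [106 109 104  44  44  49  49  48  50  50  48  46  54  77  91 110 106 106
 104 103]
200 [106 108 105  42  46  47  51  50  49  50  49  51  44  49  93 110 106 105
 105 104]
204 [ 82  84  80  42  46  49  49  50  50  51  49  49  47  47  84 100  98  96
  97  97]
```

View pics/w9.png

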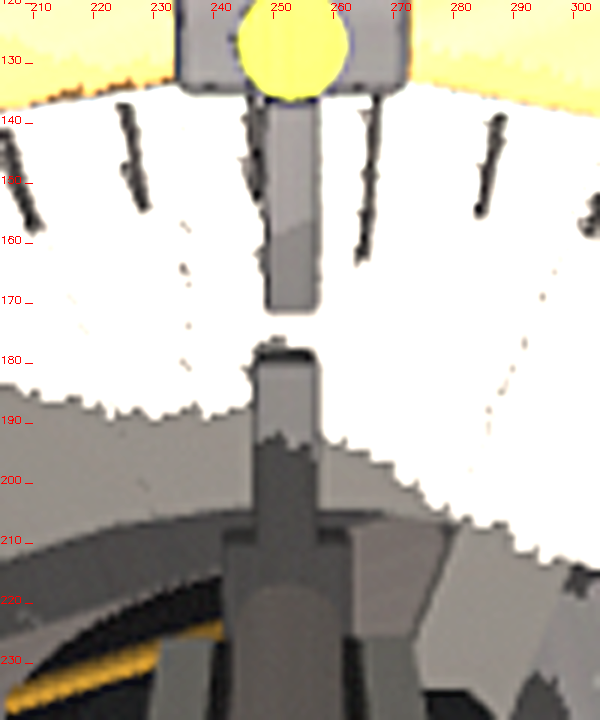

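Emit:
{"op": "jog_arm", "data": {"dp": [[0,0.01,0],[0,0.015,0],[0,0.02,0],[0,0.025,0],[0,0.03,0]], "angular": [[0,0,0],[0,0,0],[0,0,0],[0,0,0],[0,0,0]], "claw": [10,10,10,10,10]}}

```text
t: 9.6
eef_pos: [0.5024, 0.2381, 0.1075]
tool_rot: [-0.0, 0.185, 0.983, -0.0]
contact_force: [-1.5, -1.3, 3.4]
gripper_width: 0.13
```

Emit:
{"op": "jog_arm", "data": {"dp": [[0,0.005,0],[0,0.01,0],[0,0.01,0],[0,0.01,0],[0,0.01,0]], "angular": [[0,0,0],[0,0,0],[0,0,0],[0,0,0],[0,0,0]], "claw": [10,10,10,10,10]}}

```text
t: 10.1
eef_pos: [0.5025, 0.2386, 0.1075]
tool_rot: [-0.0, 0.185, 0.983, -0.0]
contact_force: [-2.3, -2.0, 4.7]
gripper_width: 0.123
```

```bash
python3 e.py w10
```

```text
t 10.1 pos [0.5025 0.2386 0.1075] az 158.72 tilt 0.02 F [-2.3  -2.    4.73] q [-0.08  0.51 -0.61  1.92  0.39  0.84  0.3 ] w 10.5
dp [ 0.063 -0.011 -0.019] ang [-0.005 -0.001 -0.056] mm 1.6608773064977402
160 [222 226 232 196  53  97  98 100 100 100 100  96  84 131 238 224 222 223
 231 229]
164 [221 225 224 143  52  97  98 100 100 101  98  96  83 130 237 224 220 222
 225 231]
168 [218 219 227 221  41  95  99  99  98 100  99  95  81 127 236 222 219 219
 221 219]
182 [210  85  96  66  98 104 105 104 105 105 106 105 100  89 148 229 219 216
 217 216]
185 [219 216 138  54  94 100 101 101 101 102 101 101  96  85 147 229 217 216
 215 217]
188 [206 233 220  57  91 100 100 100 101 101 101 101  96  84 145 227 216 213
 213 214]
196 [107 108 105  42  45  50  50  47  50  50  49  59  89  39  72 112 107 103
 101  96]
200 [106 108 103  42  43  48  49  48  50  50  52  50  47  44  75 112 107 106
 104 106]
204 [ 96  99  95  41  44  49  48  49  49  52  49  49  50  45  68 101 101  99
  99  99]
```

Emit:
{"op": "jog_arm", "data": {"dp": [[0,-0.01,0],[0,-0.02,0],[0,-0.02,0],[0,-0.02,0],[0,-0.02,0]], "angular": [[0,0,0],[0,0,0],[0,0,0],[0,0,0],[0,0,0]], "claw": [10,10,10,18,30]}}

```text
t: 10.65
eef_pos: [0.5024, 0.2384, 0.1073]
tool_rot: [-0.0, 0.185, 0.983, 0.0]
contact_force: [-0.7, 0.1, -0.6]
gripper_width: 0.347
```

Emit:
{"op": "jog_arm", "data": {"dp": [[0,0,0],[0,0,-0.8],[0,0,-2],[0,0,-3],[0,0,-3]], "angular": [[0,0,0],[0,0,0],[0,0,0],[0,0,0],[0,0,0]], "claw": [30,30,30,30,30]}}

```text
t: 11.15
eef_pos: [0.5043, 0.2398, 0.1859]
tool_rot: [0.002, 0.185, 0.983, 0.002]
contact_force: [0.8, 0.6, -1.2]
gripper_width: 0.348
```

Emit:
{"op": "jog_arm", "data": {"dp": [[0,0,0],[0,0,0],[0,0,0],[0,0,0],[0,0,0]], "angular": [[0,0,0],[0,0,0],[0,0,0],[0,0,0],[0,0,0]], "claw": [30,30,30,30,30]}}

```text
t: 11.65
eef_pos: [0.5022, 0.2382, 0.182]
tool_rot: [-0.0, 0.185, 0.983, -0.0]
contact_force: [-0.2, -0.6, 0.8]
gripper_width: 0.355
```

Run:
```python
from station import *
from h import *
o=get_obs();plan(o,[.527,-.202,.18],69)
c=read_camera("wrist");pickle.dump(c,open("w11.pkl","wb"))
crop(c,190,110,330,290,4,"pics/w11.png")
```

```text
t 11.65 pos [0.5022 0.2382 0.182 ] az 158.73 tilt 0.05 F [-0.16 -0.62  0.83] q [-0.03  0.41 -0.66  1.86  0.3   0.97  0.38] w 30.3
dp [ -7.311 -16.051   0.085] ang [-1.1000e-02 -1.0000e-03  1.7947e+01] mm 440.94285724062905
```

View pics/w11.png

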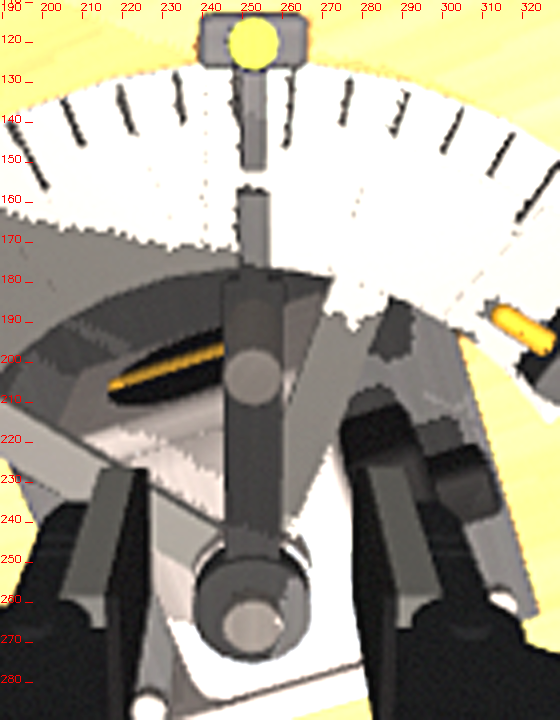

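Emit:
{"op": "jog_arm", "data": {"dp": [[-0.7,-1.5,0],[-1.4,-3.1,0],[-2.1,-4.8,0],[-2.9,-6.5,0],[-3.7,-8.1,0]], "angular": [[0,0,0],[0,0,0],[0,0,0],[0,0,0],[0,0,0]], "claw": [30,30,10,0,0]}}

```text
t: 12.2
eef_pos: [0.5149, 0.014, 0.1826]
tool_rot: [0.0, 0.185, 0.983, -0.0]
contact_force: [0.8, -0.1, 0.9]
gripper_width: -0.001
```

Emit:
{"op": "jog_arm", "data": {"dp": [[-0.7,-1.6,0],[-1.4,-3.2,0],[-2.1,-4.8,0],[-2.8,-6.4,0],[-3.4,-7.5,0]], "angular": [[0,0,0],[0,0,0],[0,0,0],[0,0,0],[0,0,0]], "claw": [0,0,0,0,0]}}

```text
t: 12.7
eef_pos: [0.5257, -0.1931, 0.1824]
tool_rot: [-0.0, 0.186, 0.983, -0.001]
contact_force: [-0.2, 1.1, -0.6]
gripper_width: -0.001
```

Emit:
{"op": "jog_arm", "data": {"dp": [[-0.1,-0.3,0],[-0.1,-0.3,0],[-0.1,-0.3,0],[-0.1,-0.3,0],[-0.1,-0.3,0]], "angular": [[0,0,0],[0,0,0],[0,0,0],[0,0,0],[0,0,0]], "claw": [0,0,0,0,0]}}

```text
t: 13.2
eef_pos: [0.5262, -0.1957, 0.1827]
tool_rot: [0.0, 0.183, 0.983, 0.0]
contact_force: [-0.0, -0.9, 0.0]
gripper_width: 0.001
```

Run:
```python
from station import *
from h import *
o=get_obs();plan(o,[.527,-.202,.09],158.7)
c=read_camera("wrist");pickle.dump(c,open("w12.pkl","wb"))
print(proj(c,[[.527,-.202,.077]]))
crop(c,170,130,370,280,4,"pics/w12.png")
```

```text
t 13.2 pos [ 0.5262 -0.1957  0.1827] az 158.87 tilt 0.02 F [-0.02 -0.86  0.03] q [ 0.66  0.39 -0.53  1.85  0.24  0.96  1.24] w 0.1
dp [-0.12  -0.223  3.708] ang [0.003 0.001 0.035] mm 92.90663001207535
[[245.88190106 189.4985287 ]]
```

View pics/w12.png

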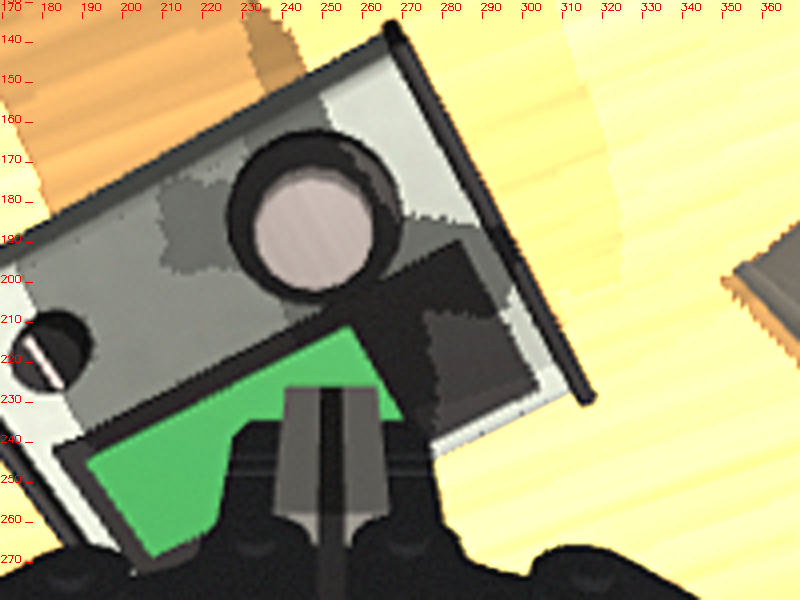

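Run:
```python
from station import *
from h import *
c=pickle.load(open("w12.pkl","rb"));P=atz(c,(248.1,187.1),.077);print(P)
o=get_obs();plan(o,[P[0]*.5+.527*.5,P[1]*.5-.101,.082],158.7)
```

```text
[ 0.52549602 -0.19906911  0.077     ]
t 13.25 pos [ 0.5262 -0.1961  0.1827] az 158.85 tilt 0.01 F [0.19 0.41 0.1 ] q [ 0.66  0.39 -0.52  1.85  0.24  0.96  1.24] w -0.1
dp [-0.067 -0.167  4.028] ang [0.002 0.001 0.03 ] mm 100.79039761172307
```

Emit:
{"op": "jog_arm", "data": {"dp": [[-0.05,-0.15,1],[-0.05,-0.15,2.4],[-0.05,-0.15,3.4],[-0.05,-0.15,3.8],[-0.05,-0.15,3.8]], "angular": [[0,0,0],[0,0,0],[0,0,0],[0,0,0],[0,0,0]], "claw": [0,0,0,0,0]}}

```text
t: 13.75
eef_pos: [0.5251, -0.2006, 0.0865]
tool_rot: [-0.001, 0.184, 0.983, 0.0]
contact_force: [0.2, 0.4, -0.5]
gripper_width: 0.001
```

Emit:
{"op": "jog_arm", "data": {"dp": [[0,0,0],[0,0,0.1],[0,0,0.2],[0,0,0.25],[0,0,0.3]], "angular": [[0,0,0],[0,0,0],[0,0,0],[0,0,0],[0,0,0]], "claw": [0,0,0,0,0]}}

```text
t: 14.25
eef_pos: [0.5259, -0.2015, 0.0803]
tool_rot: [0.0, 0.185, 0.983, -0.0]
contact_force: [0.2, -0.3, -0.0]
gripper_width: -0.002
```

Run:
```python
from station import *
from h import *
plan(get_obs(),[.5265,-.2,.082],158.7)
c=read_camera("wrist");pickle.dump(c,open("w13.pkl","wb"))
crop(c,170,150,350,290,4,"pics/w13.png")
```

```text
t 14.25 pos [ 0.5259 -0.2015  0.0803] az 158.72 tilt 0.03 F [ 0.2  -0.31 -0.02] q [ 0.62  0.53 -0.47  1.92  0.34  0.77  1.16] w -0.1
dp [-0.003  0.065 -0.07 ] ang [-0.001  0.005  0.003] mm 2.384310870855048
```

View pics/w13.png

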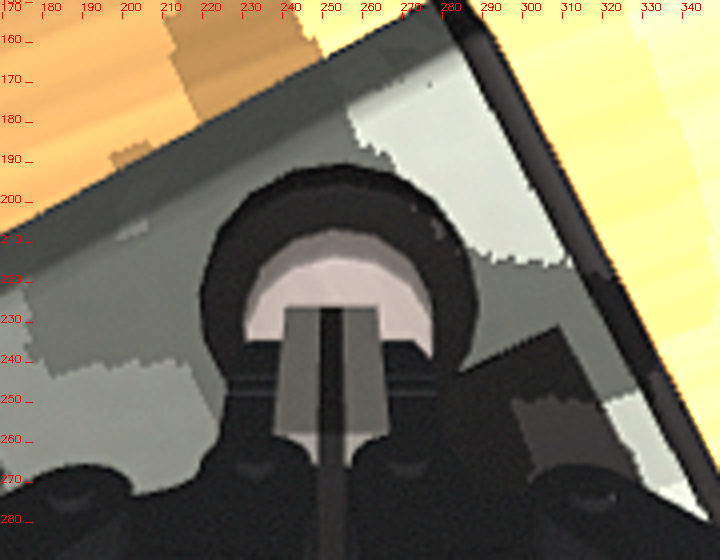

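Emit:
{"op": "jog_arm", "data": {"dp": [[0,0,0.08],[0,0,0.16],[0,0,0.24],[0,0,0.28],[0,0,0.32]], "angular": [[0,0,0],[0,0,0],[0,0,0],[0,0,0],[0,0,0]], "claw": [0,0,0,0,0]}}

```text
t: 14.8
eef_pos: [0.5259, -0.2014, 0.0722]
tool_rot: [0.0, 0.185, 0.983, -0.0]
contact_force: [-1.3, 0.0, 3.9]
gripper_width: -0.0
```

Emit:
{"op": "jog_arm", "data": {"dp": [[0,0,0.02],[0,0,0.04],[0,0,0.06],[0,0,0.08],[0,0,0.08]], "angular": [[0,0,0],[0,0,0],[0,0,0],[0,0,0],[0,0,0]], "claw": [0,0,0,0,0]}}

```text
t: 15.3
eef_pos: [0.5259, -0.2014, 0.071]
tool_rot: [0.0, 0.185, 0.983, -0.0]
contact_force: [-3.8, 1.0, 12.4]
gripper_width: -0.003
```

Emit:
{"op": "jog_arm", "data": {"dp": [[0,0,0],[0,0,-0.2],[0,0,-0.6],[0,0,-1.6],[0,0,-3]], "angular": [[0,0,0],[0,0,0],[0,0,0],[0,0,0],[0,0,0]], "claw": [0,0,0,0,0]}}

```text
t: 15.8
eef_pos: [0.5242, -0.2009, 0.1444]
tool_rot: [-0.002, 0.184, 0.983, 0.001]
contact_force: [1.1, 0.6, 0.8]
gripper_width: 0.005
```

Emit:
{"op": "jog_arm", "data": {"dp": [[0,0,-1],[0,0,-1.2],[0,0,-1.2],[0,0,-1.2],[0,0,-1.2]], "angular": [[0,0,0],[0,0,0],[0,0,0],[0,0,0],[0,0,0]], "claw": [0,0,0,15,30]}}

```text
t: 16.3
eef_pos: [0.5248, -0.2011, 0.1736]
tool_rot: [-0.001, 0.185, 0.983, 0.0]
contact_force: [0.1, 0.7, 1.0]
gripper_width: 0.331
```

Run:
```python
from station import *
from h import *
plan(get_obs(),[.5022,.2382,.182],158.7)
c=read_camera("wrist");t=read_camera("top")
crop(c,170,150,350,290,4,"pics/w14.png");crop(t,130,170,230,255,6,"pics/t14.png")
```

```text
t 16.3 pos [ 0.5248 -0.2011  0.1736] az 158.73 tilt 0.15 F [0.14 0.69 0.98] q [ 0.67  0.41 -0.52  1.86  0.25  0.94  1.24] w 28.3
dp [ 7.218 16.048 -0.316] ang [ 0.    -0.029  0.006] mm 439.9871227429405
```

View pics/w14.png

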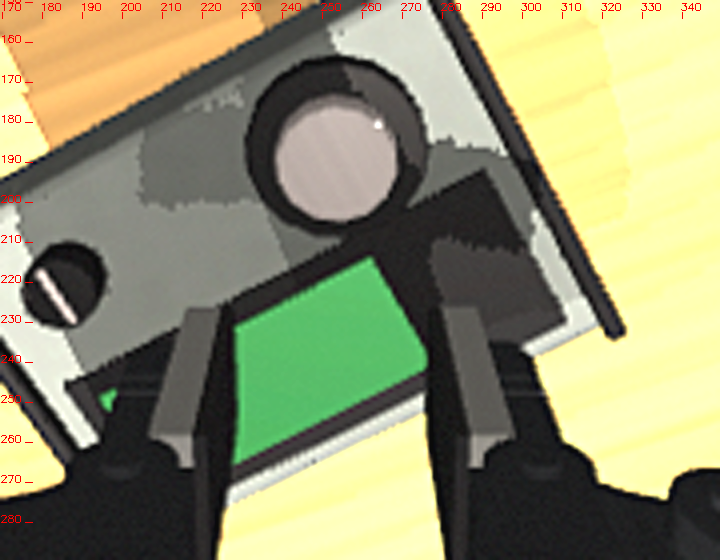

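View pics/t14.png

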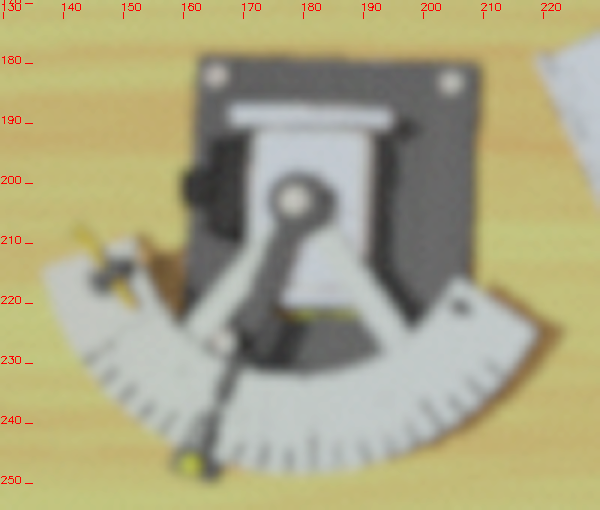

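Emit:
{"op": "jog_arm", "data": {"dp": [[0.7,1.6,-0.3],[1.4,3.2,-0.3],[2.2,4.8,-0.3],[2.9,6.4,-0.3],[3.6,8,-0.3]], "angular": [[0,0,0],[0,0,0],[0,0,0],[0,0,0],[0,0,0]], "claw": [35,35,35,35,35]}}

```text
t: 16.9
eef_pos: [0.5138, 0.0193, 0.1821]
tool_rot: [-0.0, 0.185, 0.983, -0.0]
contact_force: [1.4, 0.2, 0.4]
gripper_width: 0.409
```

Emit:
{"op": "jog_arm", "data": {"dp": [[0.7,1.6,0],[1.4,3.2,0],[2.2,4.8,0],[2.9,6.4,0],[3.5,7.8,0]], "angular": [[0,0,0],[0,0,0],[0,0,0],[0,0,0],[0,0,0]], "claw": [35,35,35,35,35]}}

```text
t: 17.4
eef_pos: [0.5029, 0.2335, 0.1821]
tool_rot: [-0.0, 0.184, 0.983, 0.0]
contact_force: [0.5, 0.2, 0.0]
gripper_width: 0.407
```

Emit:
{"op": "jog_arm", "data": {"dp": [[0.1,0.25,0],[0.1,0.25,0],[0.1,0.25,0],[0.1,0.25,0],[0.1,0.25,0]], "angular": [[0,0,0],[0,0,0],[0,0,0],[0,0,0],[0,0,0]], "claw": [35,35,35,35,35]}}

```text
t: 17.9
eef_pos: [0.504, 0.2362, 0.1824]
tool_rot: [0.0, 0.186, 0.983, -0.0]
contact_force: [0.1, -0.1, 0.5]
gripper_width: 0.411
```

Run:
```python
from station import *
from h import *
plan(get_obs(),[.5024,.2384,.108],158.7)
```

```text
t 17.9 pos [0.504  0.2362 0.1824] az 158.59 tilt 0.05 F [ 0.14 -0.06  0.51] q [-0.02  0.42 -0.67  1.86  0.31  0.97  0.37] w 35.1
dp [0.094 0.061 2.976] ang [-0.009  0.003 -0.022] mm 74.46420028172979
```

Emit:
{"op": "jog_arm", "data": {"dp": [[0.1,0.06,1.2],[0.1,0.06,2.4],[0.1,0.06,2.95],[0.1,0.06,2.95],[0.1,0.06,2.95]], "angular": [[0,0,0],[0,0,0],[0,0,0],[0,0,0],[0,0,0]], "claw": [35,35,35,35,25]}}

```text
t: 18.4
eef_pos: [0.5023, 0.2402, 0.1095]
tool_rot: [0.0, 0.185, 0.983, 0.0]
contact_force: [0.4, 0.2, 0.5]
gripper_width: 0.293
```

Emit:
{"op": "jog_arm", "data": {"dp": [[0,0,0],[0,0,0],[0,0,0],[0,0,0],[0,0,0]], "angular": [[0,0,0],[0,0,0],[0,0,0],[0,0,0],[0,0,0]], "claw": [15,10,10,10,10]}}

```text
t: 18.9
eef_pos: [0.5025, 0.2403, 0.1101]
tool_rot: [0.001, 0.185, 0.983, 0.0]
contact_force: [-1.5, -1.5, 6.4]
gripper_width: 0.123
```

Run:
```python
from station import *
from h import *
plan(get_obs(),[.5024,.2384,.108],158.7)
c=read_camera("wrist");cv2.imwrite("pics/w15.png",c["pixels"])
```

```text
t 18.9 pos [0.5025 0.2403 0.1101] az 158.71 tilt 0.1 F [-1.46 -1.49  6.42] q [-0.07  0.51 -0.62  1.91  0.39  0.84  0.3 ] w 10.5
dp [-0.024 -0.073  0.082] ang [0.009 0.019 0.002] mm 2.807221940363528
```

View pics/w15.png

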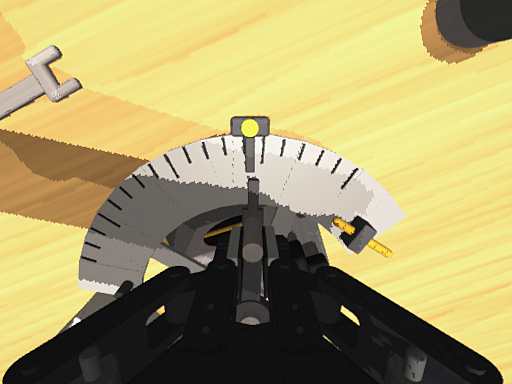

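Emit:
{"op": "jog_arm", "data": {"dp": [[-0.01,0.26,0],[-0.05,0.52,0],[-0.1,0.78,0],[-0.18,1.03,0],[-0.28,1.27,0]], "angular": [[0,0,1],[0,0,2],[0,0,3],[0,0,4],[0,0,5]], "claw": [10,10,10,10,10]}}

```text
t: 19.45
eef_pos: [0.5211, 0.2665, 0.1101]
tool_rot: [0.001, 0.395, 0.919, -0.0]
contact_force: [-0.4, -4.5, 6.1]
gripper_width: 0.128
```

Emit:
{"op": "jog_arm", "data": {"dp": [[0,0.05,0],[0,0.1,0],[0,0.1,0],[0,0.1,0],[0,0.1,0]], "angular": [[0,0,0.2],[0,0,0.4],[0,0,0.4],[0,0,0.4],[0,0,0.4]], "claw": [10,10,10,10,10]}}

```text
t: 19.95
eef_pos: [0.5232, 0.2683, 0.1101]
tool_rot: [0.001, 0.41, 0.912, 0.0]
contact_force: [1.5, -4.3, 5.8]
gripper_width: 0.126
```

```bash
cat > f.py <<'E'
from station import *
from h import *
import sys
o=get_obs();plan(o,[.5024,.2384,.108],158.7)
v=o["eef_pos"][:2]-np.array([.5715,.2115]);print("stud az",np.degrees(np.arctan2(v[1],v[0])),"r",np.hypot(*v),"F tool",rot(o).inv().apply(o["contact_force"]))
c=read_camera("wrist");crop(c,200,120,340,260,5,"pics/"+sys.argv[1]+".png")
E
python3 f.py w16
```

```text
t 19.95 pos [0.5232 0.2683 0.1101] az 131.65 tilt 0.16 F [ 1.46 -4.31  5.76] q [-0.2   0.52 -0.5   1.85  0.33  0.85 -0.14] w 10.7
dp [-0.339 -1.416  0.083] ang [ 0.015  0.028 -5.409] mm 36.469434550199125
stud az 130.38134129266723 r 0.07452508888614144 F tool [-4.20332357 -1.7572578  -5.750718  ]
```

View pics/w16.png

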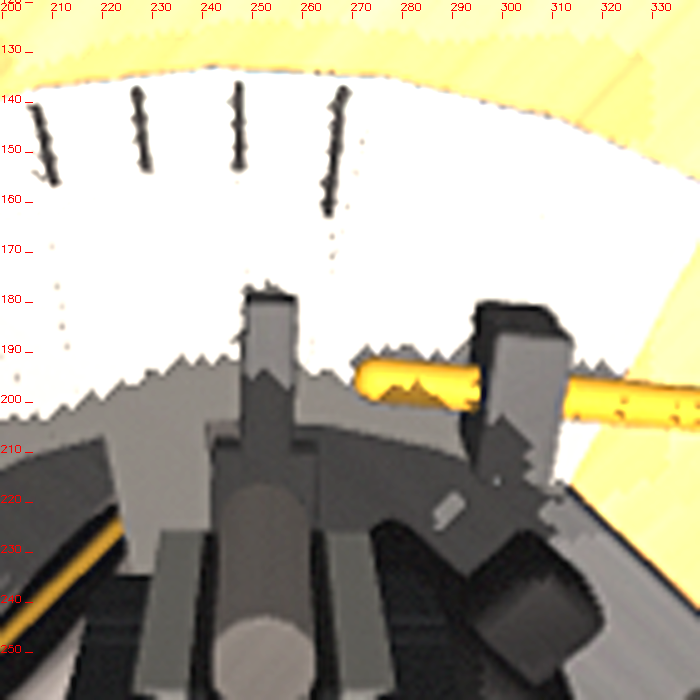

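Emit:
{"op": "jog_arm", "data": {"dp": [[0,0.06,0],[0,0.12,0],[0,0.18,0],[-0.01,0.18,0],[-0.01,0.18,0]], "angular": [[0,0,0.2],[0,0,0.4],[0,0,0.7],[0,0,0.7],[0,0,0.7]], "claw": [10,10,10,10,10]}}

```text
t: 20.5
eef_pos: [0.5266, 0.271, 0.1101]
tool_rot: [0.001, 0.437, 0.899, 0.0]
contact_force: [0.4, -3.5, 6.0]
gripper_width: 0.121
```

Emit:
{"op": "jog_arm", "data": {"dp": [[0,0.02,0],[0,0.04,0],[0,0.06,0],[0,0.06,0],[0,0.06,0]], "angular": [[0,0,0.1],[0,0,0.2],[0,0,0.2],[0,0,0.2],[0,0,0.2]], "claw": [10,10,10,10,10]}}

```text
t: 21.0
eef_pos: [0.5268, 0.2711, 0.11]
tool_rot: [0.001, 0.445, 0.896, -0.001]
contact_force: [-3.0, -5.8, 8.6]
gripper_width: 0.129
```

```bash
python3 f.py w17
```

```text
t 21.0 pos [0.5268 0.2711 0.11  ] az 127.16 tilt 0.14 F [-2.98 -5.82  8.64] q [-0.22  0.53 -0.48  1.84  0.32  0.85 -0.2 ] w 11.0
dp [-0.454 -1.568  0.082] ang [-0.018  0.023 -6.307] mm 40.85908710576572
stud az 126.86686672178529 r 0.07452312792706971 F tool [-2.85579628 -5.8936517  -8.62833855]
```

View pics/w17.png

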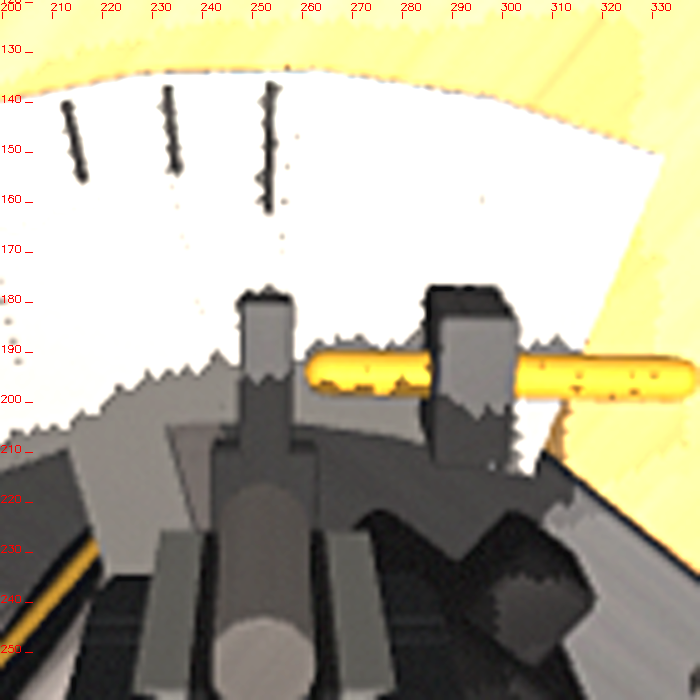

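Emit:
{"op": "jog_arm", "data": {"dp": [[0,0.02,0],[0,0.04,0],[0,0.05,0],[0,0.06,0],[0,0.06,0]], "angular": [[0,0,0],[0,0,0],[0,0,0],[0,0,0],[0,0,0]], "claw": [10,10,10,10,10]}}

```text
t: 21.55
eef_pos: [0.5269, 0.2711, 0.1099]
tool_rot: [0.0, 0.445, 0.896, -0.002]
contact_force: [-6.8, -8.3, 12.8]
gripper_width: 0.126
```

```bash
python3 f.py w18
```

```text
t 21.55 pos [0.5269 0.2711 0.1099] az 127.16 tilt 0.27 F [-6.83 -8.27 12.81] q [-0.22  0.53 -0.48  1.83  0.32  0.86 -0.2 ] w 10.8
dp [-0.451 -1.571  0.084] ang [-0.052  0.018 -6.309] mm 40.921306087221
stud az 126.7991666062678 r 0.07445740110753886 F tool [ -2.5029914  -10.49019985 -12.76635952]
```

View pics/w18.png

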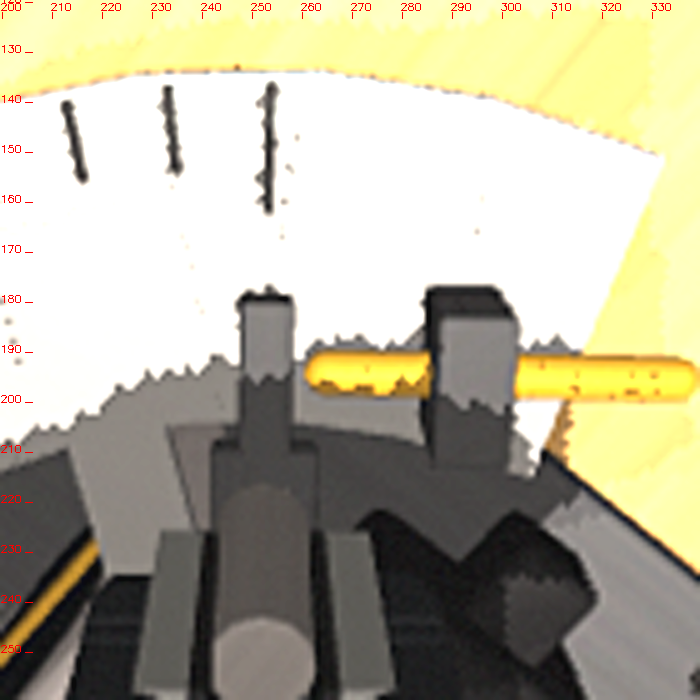

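Emit:
{"op": "jog_arm", "data": {"dp": [[0,-0.03,0],[0,-0.06,0],[0,-0.08,0],[0,-0.08,0],[0,-0.08,0]], "angular": [[0,0,0],[0,0,0],[0,0,0],[0,0,0],[0,0,0]], "claw": [10,10,10,10,10]}}

```text
t: 22.1
eef_pos: [0.5269, 0.2711, 0.11]
tool_rot: [0.001, 0.445, 0.896, -0.0]
contact_force: [-2.0, -5.1, 8.2]
gripper_width: 0.128
```

Emit:
{"op": "jog_arm", "data": {"dp": [[0,0,0],[0,0,0],[0,0,0],[0,0,0],[0,0,0]], "angular": [[0,0,0],[0,0,0],[0,0,0],[0,0,0],[0,0,0]], "claw": [15,20,25,30,30]}}

```text
t: 22.6
eef_pos: [0.5259, 0.2725, 0.1087]
tool_rot: [-0.0, 0.444, 0.896, 0.0]
contact_force: [0.4, -0.9, 0.3]
gripper_width: 0.353
```

```bash
python3 f.py w19
```

```text
t 22.6 pos [0.5259 0.2725 0.1087] az 127.24 tilt 0.01 F [ 0.36 -0.86  0.33] q [-0.22  0.53 -0.48  1.84  0.32  0.85 -0.2 ] w 30.1
dp [-0.518 -1.574  0.028] ang [ 0.000e+00 -2.000e-03 -6.293e+00] mm 41.437502079938135
stud az 126.768603899243 r 0.07617391356757226 F tool [-0.90057737 -0.23440765 -0.32601845]
```

View pics/w19.png

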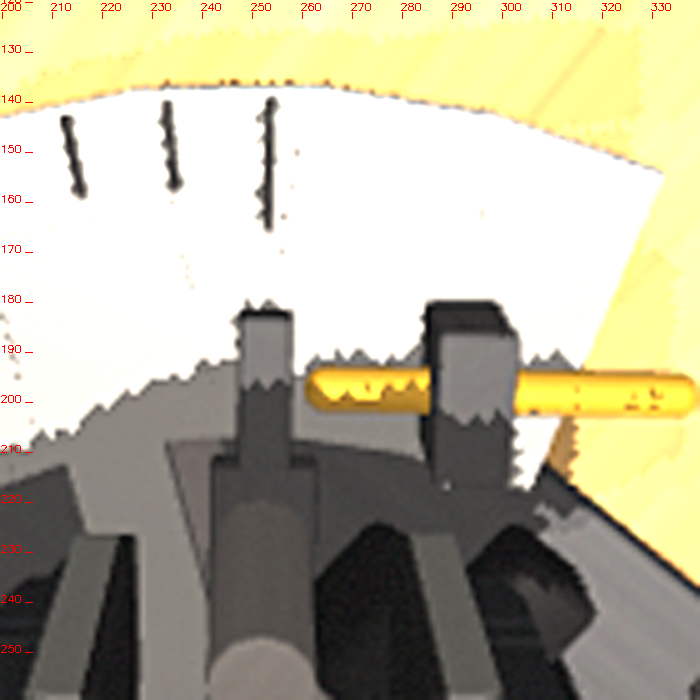

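Emit:
{"op": "jog_arm", "data": {"dp": [[0,0.15,0],[0,0.25,0],[0,0.35,0],[0,0.4,0],[0,0.45,0]], "angular": [[0,0,0],[0,0,0],[0,0,0],[0,0,0],[0,0,0]], "claw": [30,30,30,30,30]}}

```text
t: 23.15
eef_pos: [0.5332, 0.2779, 0.1084]
tool_rot: [-0.001, 0.444, 0.896, -0.002]
contact_force: [-8.1, -5.0, 7.6]
gripper_width: 0.349
```

```bash
python3 f.py w20
```

```text
t 23.15 pos [0.5332 0.2779 0.1084] az 127.22 tilt 0.29 F [-8.06 -4.96  7.6 ] q [-0.22  0.55 -0.48  1.81  0.32  0.87 -0.21] w 29.8
dp [-0.513 -1.937  0.025] ang [-0.057 -0.012 -6.296] mm 50.10625792992802
stud az 119.9642229450792 r 0.07665588772856302 F tool [ 0.92334028 -9.45279797 -7.55677769]
```

View pics/w20.png

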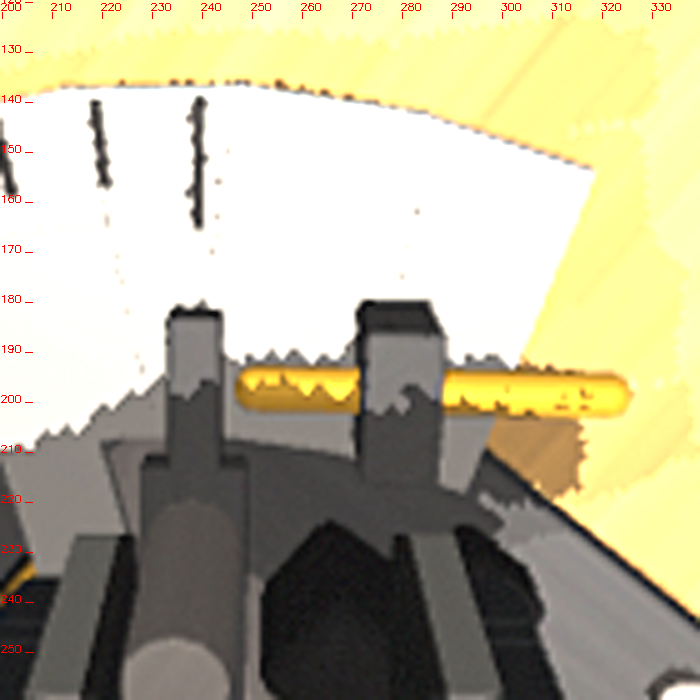

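Emit:
{"op": "jog_arm", "data": {"dp": [[0,-0.2,0],[0,-0.4,0],[0,-0.43,0],[0,-0.43,0],[0,-0.43,0]], "angular": [[0,0,0],[0,0,0],[0,0,0],[0,0,0],[0,0,0]], "claw": [30,30,30,30,30]}}

```text
t: 23.7
eef_pos: [0.5266, 0.2728, 0.1089]
tool_rot: [0.0, 0.444, 0.896, 0.0]
contact_force: [0.4, -0.8, -0.1]
gripper_width: 0.351
```

Emit:
{"op": "jog_arm", "data": {"dp": [[0,0,-0.5],[0,0,-1.5],[0,0,-2.5],[0,0,-3.2],[0,0,-3.2]], "angular": [[0,0,0],[0,0,0],[0,0,0],[0,0,0],[0,0,0]], "claw": [30,30,30,30,30]}}

```text
t: 24.2
eef_pos: [0.528, 0.2741, 0.1925]
tool_rot: [0.002, 0.444, 0.896, 0.003]
contact_force: [0.6, -0.6, -0.3]
gripper_width: 0.356
```

Emit:
{"op": "jog_arm", "data": {"dp": [[0,0,0],[0,0,0],[0,0,0],[0,0,0],[0,0,0]], "angular": [[0,0,0],[0,0,0],[0,0,0],[0,0,0],[0,0,0]], "claw": [30,30,30,30,30]}}

```text
t: 24.7
eef_pos: [0.5261, 0.2726, 0.1883]
tool_rot: [-0.0, 0.444, 0.896, -0.0]
contact_force: [0.3, 0.0, -0.2]
gripper_width: 0.349
```

```bash
python3 f.py w21
python3 - <<'E'
from station import *
from h import *
t=read_camera("top");cv2.imwrite("pics/top21.png",t["pixels"]);s=read_camera("scene");crop(s,240,100,340,185,8,"pics/s21.png")
print(get_obs()["t"],get_obs()["contact_force"])
E
```

```text
t 24.7 pos [0.5261 0.2726 0.1883] az 127.24 tilt 0.05 F [ 0.26  0.   -0.17] q [-0.19  0.44 -0.52  1.77  0.25  1.   -0.15] w 29.8
dp [-0.515 -1.581  3.213] ang [-9.000e-03 -5.000e-03 -6.293e+00] mm 90.43370458640725
stud az 126.59641890096684 r 0.0760981062091702 F tool [-0.15498831  0.21210936  0.16731614]
24.85 [-0.2677068   0.49839231  0.41648753]
```

View pics/w21.png

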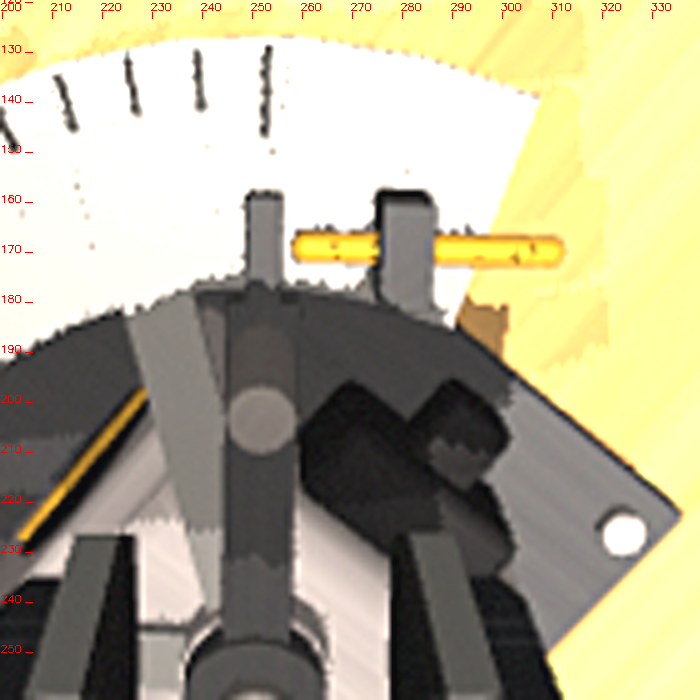

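View pics/top21.png

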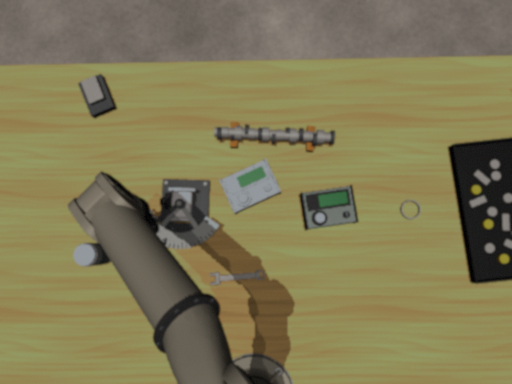

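View pics/s21.png

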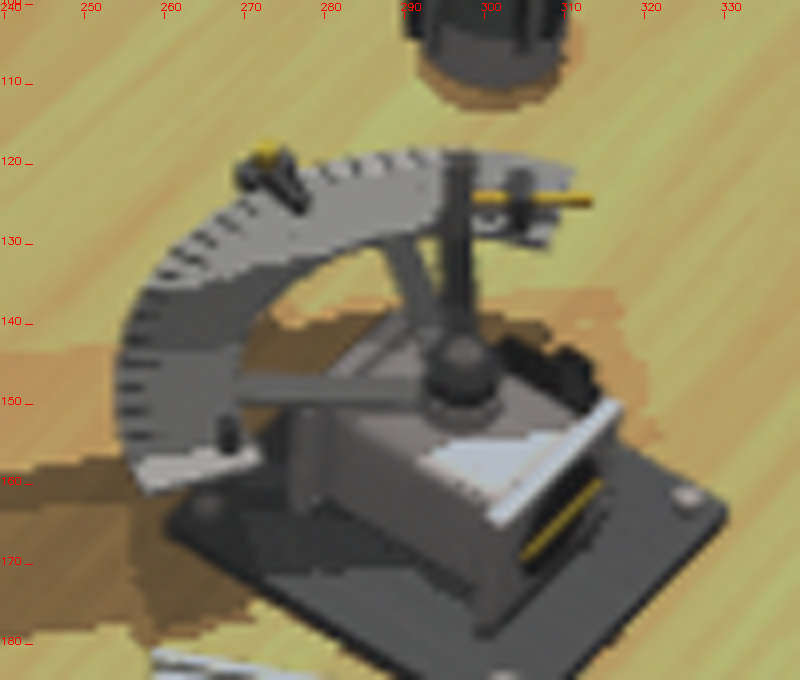

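```bash
python3 -c "
from station import *
print(hand_in())"
```

```text
the job is handed in; nothing more can be done
None
```

The job is done and handed in at about 25 s, with the arm clear of everything.

- **Lining up:** I gripped the stud and swung the lever to the pointer. A few small nudges brought the tip to within about 0.1 pixel (under 0.1°) of the pointer in the wrist picture. It still lined up after I let go, and again after the press.
- **Store button:** I pressed the button on the grey readout box, not the white look-alike. The tool went from about 77 to 71 mm, where the force rose to 12 N against the 5 N needed. The button was up again afterwards.
- **Closed stop:** I pushed the lever clockwise until it would not move, at 10.5 N gripped and again at 9.5 N with one finger; it needs only 2 to 3 N to move.
- **Check that disagreed:** The pictures still show a 1 to 1.5 mm gap between the lever's edge and the tip of the brass screw. I trusted the force readings, since the lever did not budge.
- **Bystanders:** In the last overhead picture the camshaft, can, wrench, clamp and white box are where they were.

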